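# Load a sample cassette into a push-latch reader drawer

### The job

Press in the reader's drawer (at its white push pad) so that its push latch lets go and the drawer springs out, and stand the orange cassette upright and fully home in the drawer's black-rimmed pocket. Then push the drawer back in until the latch catches again, so that it stays shut when you let go, with the cassette still seated inside. Press gently, with less than 20 N on the drawer, keep the cassette upright all the way, and leave the jar, the beaker and the tip box where they stand.

Things in the scene. Friction and masses are not known exactly. Their poses are not given: they have to be found in the camera images.
- reader: Bench-top reader, fixed: white housing 240 mm deep (x), 190 mm wide (y), 96 mm high, black display on its rear top. Origin: centre of its underside; the front face lies 120 mm towards -x, where the drawer comes out. x points in the direction in which the drawer is pressed shut. All is free above 105 mm height.
- drawer_front (a point): Centre of the outer face of the drawer's blue front panel, 50 mm above the bench; 20 mm before the housing's front when latched, 110 mm when sprung out. Panel 130 mm wide, 10 mm thick, 10 to 84 mm above the bench. Axes as the reader's: x = pressing direction. Centred on it is the white push pad, 70 mm wide, 44 mm high, its flat face 4 to 24 mm before this point, different each time.
- drawer: The drawer; origin below drawer_front, on the bench; slides along the reader's x: origin 140 mm before the reader's when latched, 230 mm when out. Push-push latch: press it 7 mm in past latched, let go: if latched it springs out in 1 s, if out it catches; 4 mm is too little. Spring 2 N out, 6 N shut, plus 22 N per m/s. At 7 mm a buffer, 10 N/mm: 10 to 15 N shows the press is deep enough.
- pocket (a point): Centre of the pocket's floor in the drawer tray, 20 mm above the bench, 60 mm behind the panel's outer face; moves with the drawer, axes as the reader's. Black rim 7 mm high, 6 mm thick, inside 49 mm along x by 33 mm along y (1.5 mm play a side). Drawer out: housing front 50 mm behind the centre, panel 50 mm before it, free at both sides (y) and above.
- cassette_mid (a point): Centre of the loose cassette, 28 mm above its base: orange block with a white band and three blue caps, 46 mm long (x) by 30 mm wide (y) by 56 mm high, 0.1 to 0.2 kg, upright on the bench. Grip it across its 30 mm width, at or above the centre. Seated, its length lies along the pocket's x (either way round) and this point is 28 mm above the pocket's floor.
- bottle: Bystander: brown glass jar with a white cap, 52 mm diameter, 90 mm high; origin at the centre of its base.
- beaker: Bystander: open clear glass beaker, 66 mm diameter at the rim, 85 mm high; origin at the centre of its base.
- tip_box: Bystander: green box with a clear lid, 72 x 57 x 59 mm; origin at the centre of its base.
Mind the look-alikes: they are no part of the job. There is more than one size of the part that bears cassette_mid; the job needs the largest.

How it is judged (in metres and radians):
On the way, in this order (a step that is already met when the one before it is completed fails the run):
1. the latch is released and the drawer is sprung out (x of drawer in the frame of reader below -0.21 m), for 0.2 s.
2. the cassette is let go, seated in the pocket of the open drawer (x of drawer in the frame of reader below -0.19 m and horizontal distance between cassette_mid and pocket below 0.004 m and z of cassette_mid in the frame of pocket below 0.0305 m and angle between cassette_mid's own z axis and vertical below 0.08 rad and contact force between the fingers and cassette below 0.1 N), for 0.2 s.
At the end, for the whole second after the job is handed in: The drawer stands latched shut on its own (within 3 mm of where it latches) with the cassette inside it, seated upright in the pocket (within 4 mm of its centre, base within 2.5 mm of its floor, tilt under 0.08 rad) (x of drawer in the frame of reader between -0.143 and -0.137 m and horizontal distance between cassette_mid and pocket below 0.004 m and z of cassette_mid in the frame of pocket below 0.0305 m and angle between cassette_mid's own z axis and vertical below 0.08 rad); the robot touches nothing.
It fails at once if the drawer is pushed or pulled with more than 20 N (contact force between any of the fingers, the arm and drawer above 20 N).
It fails at once if the cassette is tipped by more than 0.5 rad (angle between cassette_mid's own z axis and vertical above 0.5 rad).
It fails at once if a bystander is moved by more than 20 mm (distance of any of bottle, beaker, tip_box from where it was at the start of the episode above 0.02 m).
It also fails if it takes over 72 s, if anything falls off the work surface, if the arm or the gripper's body presses on something with over 40 N, if the wrist force passes 120 N, or if a joint passes its speed limit or range.

### The arm

A 7-joint arm with a two-finger parallel gripper is mounted at the origin on the work surface. World frame = base frame: x ahead of the robot, y to its left, z up, the work surface at z = 0. Lengths are in mm, angles in rad, forces in N, time in s.
With the tool pointing down it reaches from about 425 to 1025 mm from the base axis. Payload 9.4 kg.
Tool frame: the origin (TCP) lies at the very end of the fingers, on their centre line; the grasp point (between the pads) lies 19 mm behind it; z points along the fingers, y is the direction in which the jaws open and shut (so a half turn about z gives the same grasp; the last joint's range is limited). The gripper opens to 93 mm and grips with 3 to 60 N. Pads are 15 mm wide; open, the fingers measure 128 mm over their backs; the gripper's body (75 mm by 188 mm) begins 65 mm behind the grasp point.
Start: joints at [-1.21, 0.599, -0.003, 1.599, 0.002, 0.943, -0.08], TCP at [307.367, 656.62, 218.618] pointing down, gripper open.
Joint ranges: [-2.57, 2.57], [-0.35, 1.97], [-1.29, 1.29], [0.11, 2.56], [-1.05, 4.19], [0.11, 1.86], [-2.63, 2.63]. Speed limits (rad/s): [2.22, 2.22, 3.01, 3.01, 3.14, 3.14, 3.14].

### API

Orientations are given as a unit quaternion [x, y, z, w].
In Python, from bench import readout, eyes, ctrl gives the robot as it stands.
- The arm moves only by the tool drive_tool, never from a script. Its argument "commands" is a list of rows, each an object with "angular": the turn, a rotation vector about the tool's x, y, z in rad, a list of three; "translation": the shift along the tool's x, y, z in mm, a list of three; "claw": the closure, from -1 (fully open) to 1 (shut). A call has 1 to 5 rows; each row shifts and turns the commanded pose from where the row before left it, along the tool's axes as they then stand; what a row does not reach is not made up. A row lasts 1/10 s, in which the tool goes at most 50 mm and 8.59 degrees, less where a joint would pass 70% of its speed; a pose out of reach is approached as far as the arm can. A call with a gripper value outside its range is refused whole. The fingers move at their own pace and stop on an object; "force" is the grip in N (left out, the last holds). Time passes only in rows, so rows that do not move let the fingers close. It gives the time, the measured TCP pose, the force and the opening at its end, in the units of the state.
- readout.read_state(): the state, without advancing time (a new reading comes with each control period).
- eyes.read_camera(name): name is "scene" or "side" or "wrist"; returns a dict with "color" (400x640x3 uint8, red, green, blue), "vertical_fov" (degrees; the focal length in pixels is half the picture's height over the tangent of half this angle, whatever the lens; pixels are square), "cx", "cy" (the principal point, pixels), "world_from_camera" (4x4, takes a point from camera to world coordinates); the wrist camera has in their place "tool_from_camera" (4x4, takes a point from camera to tool coordinates, whose origin is the TCP and whose axes are the flange's). Camera axes: x right, y up, looking along -z (the intrinsics and any distortion apply to the point x, -y, -z); pixel columns grow to the right and rows downward; lengths in mm; the calibration is good to about 2 mm. A picture is of the moment at which its call begins: read the wrist's pose just before it. There is no depth.
- ctrl.job_done(): hands the job in, once; it reports no verdict.
The state is a dict: "t": time; "joint_positions": joint angles; "joint_vel": joint speeds; "joint_efforts": joint torques, N m; "tool_pos": TCP position; "tool_rot": TCP orientation; "wrist_force": force on the tool from outside, world axes, zero at the start; "torque": the same for the moment, N m; "gripper_width": finger opening in mm.
Only numpy, scipy, OpenCV 4.12 (cv2) and the standard library are available. Lean on these libraries where they do the work, as an engineer would, in place of code of your own. Each camera call takes 0.05 s, during which the arm holds its last target.

## Working session

There is one attempt and no reset: what is moved stays moved. The work goes in short steps, Python scripts to look and compute and a tool call to move; the robot and the scene stay as the last step left them, time stands still between calls to the robot, and variables do not carry over. Pictures are saved under pics/ and viewed, and the job is handed in when it is done.

Besides the shell and the picture viewer there is one more tool, called after "Emit:" in YAML: its name, and indented under it one key for each argument. drive_tool: Moves the arm, as the interface text tells. Its arguments: {"type":"object","properties":{"commands":{"type":"array","items":{"type":"object","properties":{"angular":{"type":"array","items":{"type":"number"}},"translation":{"type":"array","items":{"type":"number"}},"claw":{"type":"number"}}}},"force":{"type":"number"}},"required":["commands"]}

```bash
mkdir -p pics; ls; cat > h.py <<'E'
import numpy as np, cv2
from bench import readout, eyes, ctrl
from scipy.spatial.transform import Rotation as R
def snap(n,f):
    s=readout.read_state(); c=eyes.read_camera(n)
    cv2.imwrite(f'pics/{f}.png',c['color'][:,:,::-1])
    if 'world_from_camera' in c: M=np.array(c['world_from_camera'])
    else:
        T=np.eye(4);T[:3,:3]=R.from_quat(s['tool_rot']).as_matrix();T[:3,3]=s['tool_pos'];M=T@np.array(c['tool_from_camera'])
    c['M']=M; c['f']=200/np.tan(np.radians(c['vertical_fov']/2)); 
    import pickle; pickle.dump(c,open(f'pics/{f}.pkl','wb'))
    return c
def load(f):
    import pickle; return pickle.load(open(f'pics/{f}.pkl','rb'))
def ray(c,u,v):
    d=np.array([(u-c['cx'])/c['f'],-(v-c['cy'])/c['f'],-1]); d=c['M'][:3,:3]@d
    return c['M'][:3,3],d/np.linalg.norm(d)
def onz(c,u,v,z):
    o,d=ray(c,u,v); return o+d*(z-o[2])/d[2]
def proj(c,p):
    q=np.linalg.inv(c['M'])@np.append(p,1); return c['cx']+c['f']*q[0]/-q[2], c['cy']+c['f']*-q[1]/-q[2]
def tri(c1,p1,c2,p2):
    o1,d1=ray(c1,*p1);o2,d2=ray(c2,*p2)
    t=np.linalg.lstsq(np.stack([d1,-d2],1),o2-o1,rcond=None)[0]
    a=o1+t[0]*d1;b=o2+t[1]*d2
    return (a+b)/2,np.linalg.norm(a-b)
E
python3 - <<'E'
from h import *
s=readout.read_state(); print(s)
for n in ['scene','side','wrist']:
    c=snap(n,n+'0'); print(n,{k:v for k,v in c.items() if k not in('color','M')}, c['M'].round(2).tolist())
E
```

```text
pics
{'t': 0.0, 'joint_positions': array([-1.20973341,  0.60013093, -0.00254879,  1.60013849,  0.00183106,
        0.94292415, -0.07982421]), 'joint_vel': array([-0.00034417, -0.00078258, -0.00140143,  0.00097334, -0.00108171,
       -0.00181884, -0.00036336]), 'joint_efforts': array([-1.82253330e-03, -7.65085316e+01,  1.49700601e+00, -2.52348876e+01,
       -5.22951235e-02,  1.67940406e-02,  1.29022987e-04]), 'tool_pos': array([307.1461639 , 656.16638208, 217.75264513]), 'tool_rot': array([ 2.17109942e-01,  9.76146830e-01, -7.94430004e-04, -9.06232168e-05]), 'wrist_force': array([0.33811427, 0.08905017, 0.17437353]), 'torque': array([-0.01753365,  0.02576465, -0.02759215]), 'gripper_width': 92.87766482483961}
scene {'vertical_fov': 49.03676172723915, 'cx': 327.1200149746597, 'cy': 200.73401113553473, 'world_from_camera': array([[ 7.06773722e-01, -5.83413102e-01,  4.00125055e-01,
         1.01594718e+03],
       [ 7.07432621e-01,  5.85385451e-01, -3.96059289e-01,
        -3.87747707e+02],
       [-3.16120781e-03,  5.62985813e-01,  8.26460514e-01,
         8.57883067e+02],
       [ 0.
[... 723 characters left out ...]
42, -0.47, 94.52], [-0.63, 0.54, -0.56, -613.62], [0.02, 0.73, 0.68, 799.99], [0.0, 0.0, 0.0, 1.0]]
wrist {'vertical_fov': 67.21297833558454, 'cx': 315.45447337927305, 'cy': 196.87719491282624, 'tool_from_camera': array([[-3.68455682e-04,  9.70399973e-01,  2.41503119e-01,
         6.62437482e+01],
       [ 9.99999545e-01,  1.45168936e-04,  9.42362915e-04,
         3.80686023e-03],
       [ 8.79410196e-04,  2.41503357e-01, -9.70399585e-01,
        -1.66043787e+02],
       [ 0.00000000e+00,  0.00000000e+00,  0.00000000e+00,
         1.00000000e+00]]), 'f': np.float64(300.9502462823255)} [[0.42, -0.88, -0.22, 247.25], [0.91, 0.41, 0.1, 684.53], [-0.0, -0.24, 0.97, 383.89], [0.0, 0.0, 0.0, 1.0]]
```

View pics/scene0.png

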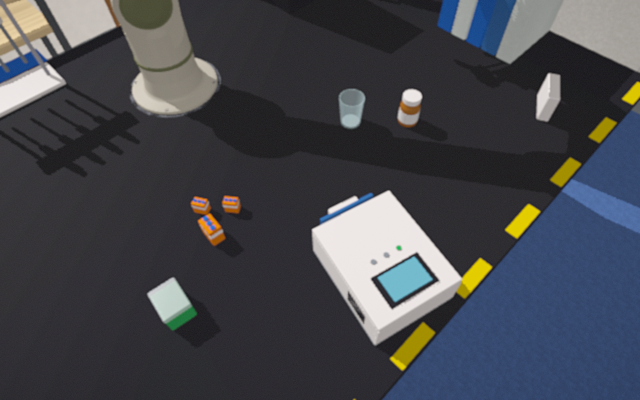

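View pics/side0.png

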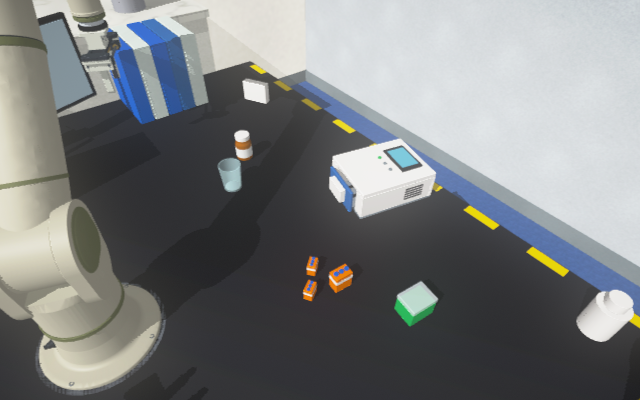

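View pics/wrist0.png

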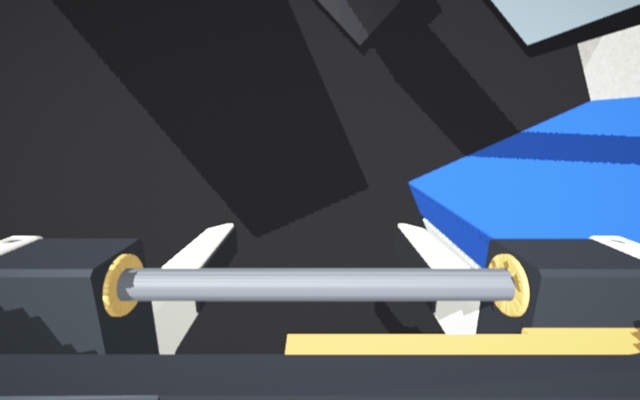

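```bash
python3 - <<'E'
import cv2
a=cv2.imread('pics/scene0.png');b=cv2.imread('pics/side0.png')
cv2.imwrite('pics/z1.png',cv2.resize(a[180:350,300:480],None,fx=4,fy=3.5,interpolation=cv2.INTER_CUBIC)[:600])
cv2.imwrite('pics/z2.png',cv2.resize(b[130:220,320:450],None,fx=6,fy=6,interpolation=cv2.INTER_CUBIC))
cv2.imwrite('pics/z3.png',cv2.hconcat([cv2.resize(a[190:250,180:250],(400,343),interpolation=cv2.INTER_CUBIC),cv2.resize(b[245:305,295:365],(400,343),interpolation=cv2.INTER_CUBIC)]))
E
```

```text
(no output)
```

View pics/z1.png

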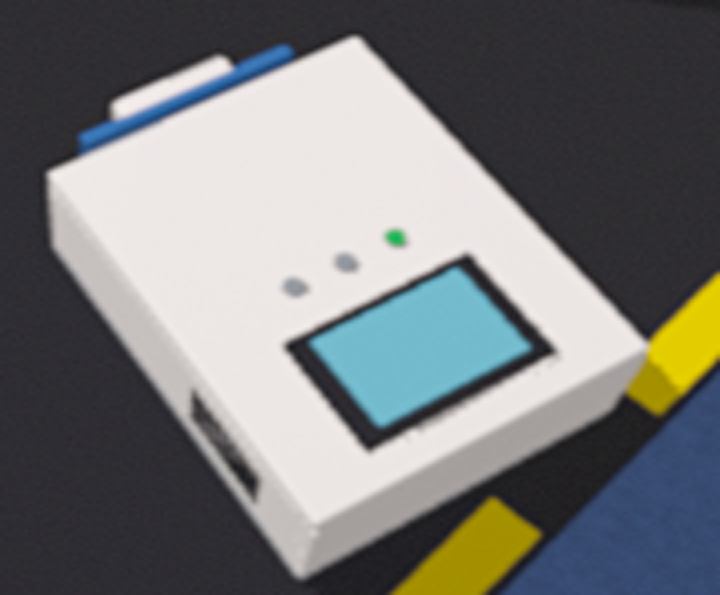

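View pics/z2.png

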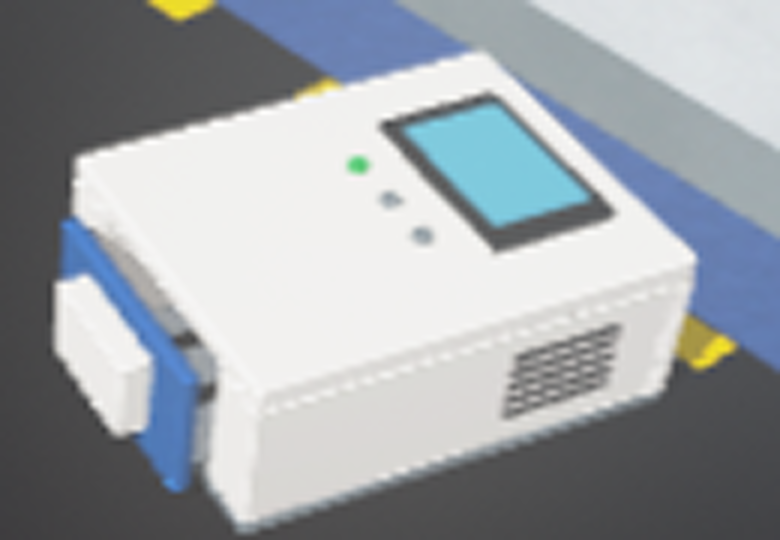

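View pics/z3.png

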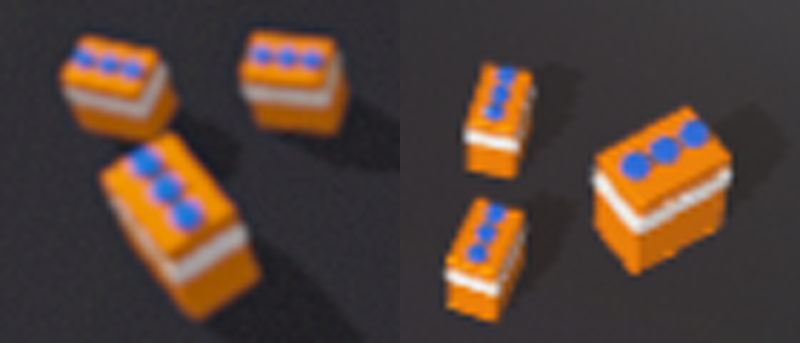

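```bash
python3 - <<'E'
from h import *
S=load('scene0');D=load('side0')
z1=lambda x,y:(300+x/4,180+y/3.5); z2=lambda x,y:(320+x/6,130+y/6)
A=dict(fl=z1(47,172),fr=z1(357,37),rr=z1(650,348),rl=z1(320,527))
B=dict(fl=z2(265,400),fr=z2(75,157),rr=z2(485,52),rl=z2(695,260))
for k in A: print(k,onz(S,*A[k],96).round(1),onz(D,*B[k],96).round(1),[np.round(x,1) for x in tri(S,A[k],D,B[k])])
P=dict(pad1=(z1(112,105),),)
# cassette caps
for c,o,n in((S,(180,190),'S'),(D,(295,245),'D')):
    cr=c['color'][o[1]:o[1]+60,o[0]:o[0]+70]
    h=cv2.cvtColor(cr,cv2.COLOR_RGB2HSV)
    m=((h[...,0]>100)&(h[...,0]<135)&(h[...,1]>90)).astype(np.uint8)
    nn,l,st,ce=cv2.connectedComponentsWithStats(m)
    for i in range(1,nn): print(n,st[i][4],ce[i]+o, onz(c,*(ce[i]+o),57).round(1))
    mo=((h[...,0]<20)&(h[...,1]>150)).astype(np.uint8)
for nm,c,u,v in(('jar',S,409,122),('beak',S,350,124),('tip',S,175,320)): print(nm,onz(c,u,v,0).round(0))
E
```

```text
fl [674.1 -93.4  96. ] [ 668.8 -101.9   96. ] [array([673.2, -94.7,  91.1]), np.float64(6.1)]
fr [722.5  89.6  96. ] [716.1  85.3  96. ] [array([720.9,  91.7,  90.8]), np.float64(1.9)]
rr [952.6  30.3  96. ] [947.3  23.9  96. ] [array([952.8,  30.1,  92.1]), np.float64(4.1)]
rl [ 906.9 -151.5   96. ] [ 898.7 -155.8   96. ] [array([ 906.3, -150.4,   89.4]), np.float64(1.9)]
S 6 [193.5 199.5] [ 416.1 -210.7   57. ]
S 4 [225.5 199.5] [ 466.3 -160.6   57. ]
S 5 [229.8 199.6] [ 473.3 -154.    57. ]
S 5 [234. 200.] [ 480.8 -148.1   57. ]
S 5 [198.8 200.6] [ 426.8 -204.1   57. ]
S 5 [202.8 201.6] [ 435.3 -199.5   57. ]
S 58 [208.10344828 221.98275862] [ 486.6 -222.8   57. ]
D 20 [312.3 260.4] [ 449.3 -160.4   57. ]
D 17 [346.23529412 267.82352941] [ 498.7 -226.3   57. ]
D 32 [338.40625 272.09375] [ 476.3 -224.3   57. ]
D 14 [310.64285714 283.07142857] [ 407.2 -208.5   57. ]
D 7 [308.28571429 289.        ] [ 393.5 -217.7   57. ]
jar [575. 361.   0.]
beak [468. 243.   0.]
tip [ 589. -395.    0.]
```

```bash
cat >> h.py <<'E'
def go(p,txdeg,s=None):
    """delta in current tool axes to reach TCP p with tool x at world angle txdeg, pointing down; yaw applied first"""
    s=s or readout.read_state()
    R0=R.from_quat(s['tool_rot']); a=np.radians(txdeg)
    Rt=np.array([[np.cos(a),np.sin(a),0],[np.sin(a),-np.cos(a),0],[0,0,-1.]])
    rv=(R0.inv()*R.from_matrix(Rt)).as_rotvec()
    x=R0.as_matrix()[:,0]
    d=np.array(p)-s['tool_pos']
    print('t %.2f pos %s txdeg %.2f w %.1f F %s'%(s['t'],s['tool_pos'].round(1),np.degrees(np.arctan2(x[1],x[0])),s['gripper_width'],np.round(s['wrist_force'],1)))
    print(' rotvec',rv.round(4),'| trans in current axes',(R0.inv().apply(d)).round(1),'| trans in target axes',(Rt.T@d).round(1))
E
python3 -c "
from h import *
go([690,-5,230],165.5)"
```

```text
t 0.15 pos [307.2 656.3 218. ] txdeg 154.92 w 93.1 F [-0.6 -0.6 -0.8]
 rotvec [-0.0012  0.     -0.1846] | trans in current axes [-627.  -436.7  -11.4] | trans in target axes [-536.2 -544.4  -12. ]
```

Emit:
drive_tool:
  commands:
    - {"angular": [0, 0, -0.0923], "translation": [0, 0, 0]}
    - {"angular": [0, 0, -0.0923], "translation": [0, 0, 0]}
    - {"translation": [-33.5, -34, -1]}
    - {"translation": [-33.5, -34, -1]}
    - {"translation": [-33.5, -34, -1]}

```text
validation failed for argument at $.co...
```

Emit:
drive_tool:
  commands:
    - {"translation": [-33.5, -34, -1]}
    - {"translation": [-33.5, -34, -1]}
    - {"translation": [-33.5, -34, -1]}
    - {"translation": [-33.5, -34, -1]}
    - {"translation": [-33.5, -34, -1]}

```text
validation failed for argument at $.co...
```

Emit:
drive_tool:
  commands:
    - {"translation": [-33.5, -34, -1]}
    - {"translation": [-33.5, -34, -1]}
    - {"translation": [-33.5, -34, -1]}
    - {"translation": [-33.5, -34, -1]}
    - {"translation": [-33.5, -34, -1]}

```text
validation failed for argument at $.co...
```

Emit:
drive_tool:
  commands:
    - {"translation": [-33.5, -34, 0]}
    - {"translation": [-33.5, -34, 0]}
    - {"translation": [-33.5, -34, 0]}
    - {"translation": [0, 0, 0]}

```text
validation failed for argument at $.co...
```

```bash
python3 -c "
from h import *
go([690,-5,230],165.5)"
```

```text
t 0.15 pos [307.2 656.3 218. ] txdeg 154.92 w 93.1 F [-0.6 -0.6 -0.8]
 rotvec [-0.0012  0.     -0.1846] | trans in current axes [-627.  -436.7  -11.4] | trans in target axes [-536.2 -544.4  -12. ]
```

Emit:
drive_tool:
  commands:
    - {"angular": [0, 0, -0.0923], "translation": [0, 0, 0], "claw": -1}
    - {"angular": [0, 0, -0.0923], "translation": [0, 0, 0], "claw": -1}
    - {"angular": [0, 0, 0], "translation": [-33.5, -34, -1], "claw": -1}
    - {"angular": [0, 0, 0], "translation": [-33.5, -34, -1], "claw": -1}
    - {"angular": [0, 0, 0], "translation": [-33.5, -34, -1], "claw": -1}

```text
t: 0.65
tool_pos: [379.5, 531.2, 221.2]
tool_rot: [0.126, 0.992, -0.0, -0.0]
wrist_force: [0.6, 0.3, -0.5]
gripper_width: 92.8
```

Emit:
drive_tool:
  commands:
    - {"angular": [0, 0, 0], "translation": [-33.5, -34, -1], "claw": -1}
    - {"angular": [0, 0, 0], "translation": [-33.5, -34, -1], "claw": -1}
    - {"angular": [0, 0, 0], "translation": [-33.5, -34, -1], "claw": -1}
    - {"angular": [0, 0, 0], "translation": [-33.5, -34, -1], "claw": -1}
    - {"angular": [0, 0, 0], "translation": [-33.5, -34, -1], "claw": -1}

```text
t: 1.15
tool_pos: [499.3, 324.3, 226.6]
tool_rot: [0.126, 0.992, -0.0, 0.0]
wrist_force: [1.5, 1.3, -0.1]
gripper_width: 92.9
```

Emit:
drive_tool:
  commands:
    - {"angular": [0, 0, 0], "translation": [-33.5, -34, -1], "claw": -1}
    - {"angular": [0, 0, 0], "translation": [-33.5, -34, -1], "claw": -1}
    - {"angular": [0, 0, 0], "translation": [-33.5, -34, -1], "claw": -1}
    - {"angular": [0, 0, 0], "translation": [-33.5, -34, 0], "claw": -1}
    - {"angular": [0, 0, 0], "translation": [-33.5, -34, 0], "claw": -1}

```text
t: 1.65
tool_pos: [618.9, 117.8, 229.6]
tool_rot: [0.126, 0.992, 0.0, -0.0]
wrist_force: [0.4, 0.7, -0.2]
gripper_width: 93.3
```

Emit:
drive_tool:
  commands:
    - {"angular": [0, 0, 0], "translation": [-33.5, -34, 0], "claw": -1}
    - {"angular": [0, 0, 0], "translation": [-33.5, -34, 0], "claw": -1}
    - {"angular": [0, 0, 0], "translation": [-33.5, -34, 0], "claw": -1}
    - {"angular": [0, 0, 0], "translation": [0, 0, 0], "claw": -1}

```text
t: 2.05
tool_pos: [692.1, -13.1, 229.1]
tool_rot: [0.131, 0.991, -0.002, 0.001]
wrist_force: [-0.4, -0.5, -0.4]
gripper_width: 92.8
```

```bash
python3 -c "
from h import *
go([690,-5,230],165.5)
snap('wrist','w1')"
```

```text
t 2.05 pos [692.1 -13.1 229.1] txdeg 164.97 w 92.8 F [-0.4 -0.5 -0.4]
 rotvec [-0.0038  0.002  -0.0093] | trans in current axes [ 4.1  7.2 -1. ] | trans in target axes [ 4.1  7.3 -0.9]
```

View pics/w1.png

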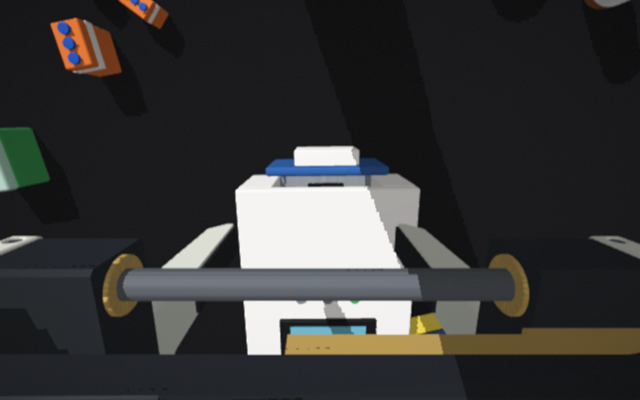

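```bash
python3 - <<'E'
from h import *
c=load('w1')
a=c['color'][:,:,::-1]
z=np.hstack([cv2.resize(a[135:205,225:435],(780,260),interpolation=cv2.INTER_CUBIC)]);
z2=cv2.resize(a[0:90,40:180],(780,330),interpolation=cv2.INTER_CUBIC)
cv2.imwrite('pics/z4.png',np.vstack([z,z2]))
E
```

```text
(no output)
```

View pics/z4.png

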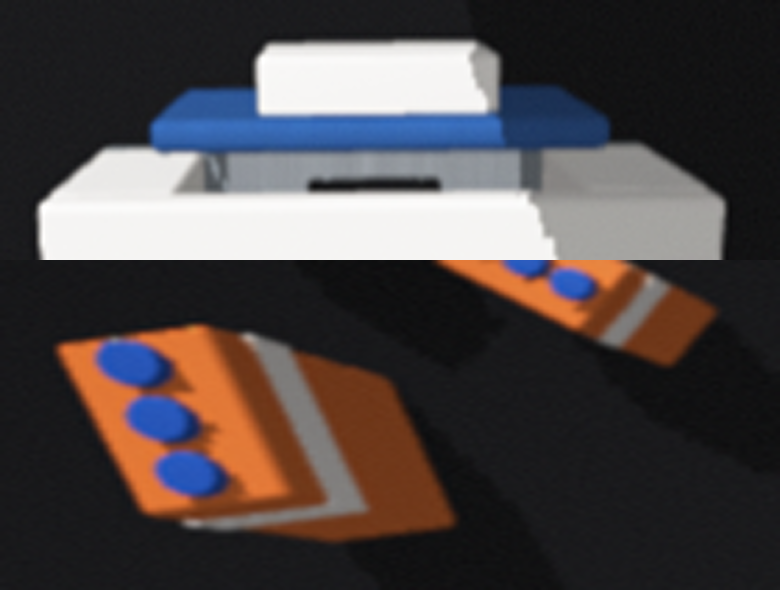

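```bash
python3 - <<'E'
from h import *
c=load('w1')
q=lambda x,y:(225+x/3.714-.35,135+y/3.714-.35)
r=lambda x,y:(40+x/5.571-.4,(y-260)/3.667-.35)
P={}
for n,(x,y),z in(('HL',(40,203),96),('HR',(724,200),96),('PL',(152,122),84),('PR',(609,122),84),('padL',(257,55),72),('padR',(499,55),72)):
    P[n]=onz(c,*q(x,y),z); print(n,P[n].round(1))
for a,b in(('HL','HR'),('PL','PR'),('padL','padR')):
    d=P[b]-P[a]; print(a,np.hypot(*d[:2]).round(1),'mid',((P[a]+P[b])/2).round(1),'xdeg',np.degrees(np.arctan2(-d[0],d[1])).round(2))
h=P['HR']/2+P['HL']/2; p=P['PL']/2+P['PR']/2; k=P['padL']/2+P['padR']/2
for a in(-14.5,): 
    u=np.array([np.cos(np.radians(a)),np.sin(np.radians(a))]); v=np.array([-u[1],u[0]])
    print('along',[float((m[:2]@u).round(1)) for m in(h,p,k)],'lat',[float((m[:2]@v).round(1)) for m in(h,p,k)])
for xy in((57,347),(205,328),(292,493),(145,513)): print('cas',onz(c,*r(*xy),56).round(1))
for xy in((132,363),(163,419),(190,473)): print('cap',onz(c,*r(*xy),57).round(1))
S=load('scene0');D=load('side0')
E
```

```text
HL [671.2 -92.8  96. ]
HR [718.9  88.4  96. ]
PL [659.  -58.8  84. ]
PR [692.2  64.7  84. ]
padL [649.6 -26.4  72. ]
padR [667.6  40.5  72. ]
HL 187.3 mid [695.1  -2.2  96. ] xdeg -14.74
PL 127.9 mid [675.6   2.9  84. ] xdeg -15.01
padL 69.3 mid [658.6   7.   72. ] xdeg -15.03
along [673.5, 653.4, 635.8] lat [171.9, 172.0, 171.7]
cas [ 463.8 -232.8   56. ]
cas [ 466.5 -204.5   56. ]
cas [ 509.6 -207.6   56. ]
cas [ 507.2 -236.8   56. ]
cap [ 471.5 -220.7   57. ]
cap [ 486.  -221.7   57. ]
cap [ 500.1 -223.1   57. ]
```

```bash
python3 -c "
from h import *
go([610.3,19.8,45],165.2)"
```

```text
t 2.10 pos [690.8  -8.8 228.9] txdeg 165.15 w 93.2 F [-0.7  1.2 -0.6]
 rotvec [-0.0017  0.0001 -0.0009] | trans in current axes [ 85.1   7.4 183.9] | trans in target axes [ 85.1   7.1 183.9]
```

Emit:
drive_tool:
  commands:
    - {"angular": [0, 0, 0], "translation": [42, 1, 20], "claw": 1}
    - {"angular": [0, 0, 0], "translation": [43, 2, 20], "claw": 1}
    - {"angular": [0, 0, 0], "translation": [0, 0, 48], "claw": 1}
    - {"angular": [0, 0, 0], "translation": [0, 0, 48], "claw": 1}
    - {"angular": [0, 0, 0], "translation": [0, 0, 48], "claw": 1}
  force: 20

```text
t: 2.6
tool_pos: [608.1, 21.8, 44.9]
tool_rot: [0.125, 0.992, 0.001, 0.001]
wrist_force: [0.2, -0.1, -0.6]
gripper_width: 57.4
```

Emit:
drive_tool:
  commands:
    - {"angular": [0, 0, 0], "translation": [0, 0, 0], "claw": 1}
    - {"angular": [0, 0, 0], "translation": [0, 0, 0], "claw": 1}
    - {"angular": [0, 0, 0], "translation": [0, 0, 0], "claw": 1}

```text
t: 2.9
tool_pos: [609.7, 20.5, 48.0]
tool_rot: [0.126, 0.992, 0.0, 0.001]
wrist_force: [-0.3, -0.1, 0.0]
gripper_width: 33.6
```

```bash
python3 -c "
from h import *
go([610.3,19.8,45],165.2); snap('side','s2')"
```

```text
t 2.90 pos [609.7  20.5  48. ] txdeg 165.52 w 33.6 F [-0.3 -0.1  0. ]
 rotvec [0.0012 0.0027 0.0056] | trans in current axes [-0.7 -0.5  3. ] | trans in target axes [-0.7 -0.5  3. ]
```

View pics/s2.png

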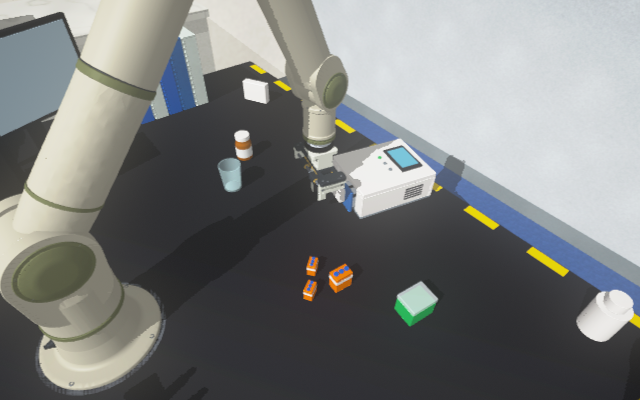

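Emit:
drive_tool:
  commands:
    - {"angular": [0, 0, 0.005], "translation": [-8, 0, 2], "claw": 1}
    - {"angular": [0, 0, 0], "translation": [-8, 0, 1], "claw": 1}
    - {"angular": [0, 0, 0], "translation": [-8, 0, 0], "claw": 1}
    - {"angular": [0, 0, 0], "translation": [-6, 0, 0], "claw": 1}
    - {"angular": [0, 0, 0], "translation": [-3, 0, 0], "claw": 1}

```text
t: 3.45
tool_pos: [641.3, 11.1, 42.7]
tool_rot: [0.129, 0.992, 0.0, 0.0]
wrist_force: [0.3, 0.4, 0.5]
gripper_width: 0.7
```

Emit:
drive_tool:
  commands:
    - {"angular": [0, 0, 0], "translation": [-2, 0, 0], "claw": 1}
    - {"angular": [0, 0, 0], "translation": [-2, 0, 0], "claw": 1}
    - {"angular": [0, 0, 0], "translation": [0, 0, 0], "claw": 1}

```text
t: 3.75
tool_pos: [644.3, 10.4, 42.6]
tool_rot: [0.129, 0.992, -0.0, -0.0]
wrist_force: [-0.6, 0.3, 0.7]
gripper_width: 0.4
```

Emit:
drive_tool:
  commands:
    - {"angular": [0, 0, 0], "translation": [-2, 0, 0], "claw": 1}
    - {"angular": [0, 0, 0], "translation": [-2, 0, 0], "claw": 1}
    - {"angular": [0, 0, 0], "translation": [-1, 0, 0], "claw": 1}
    - {"angular": [0, 0, 0], "translation": [0, 0, 0], "claw": 1}

```text
t: 4.15
tool_pos: [649.3, 9.2, 42.7]
tool_rot: [0.129, 0.992, 0.0, 0.0]
wrist_force: [-0.0, 0.1, 0.8]
gripper_width: 0.5
```

Emit:
drive_tool:
  commands:
    - {"angular": [0, 0, 0], "translation": [-2, 0, 0], "claw": 1}
    - {"angular": [0, 0, 0], "translation": [-1, 0, 0], "claw": 1}
    - {"angular": [0, 0, 0], "translation": [0, 0, 0], "claw": 1}

```text
t: 4.45
tool_pos: [650.5, 8.9, 42.5]
tool_rot: [0.128, 0.992, -0.0, -0.001]
wrist_force: [-4.6, 1.1, 4.1]
gripper_width: 0.2
```

Emit:
drive_tool:
  commands:
    - {"angular": [0, 0, 0], "translation": [-1.5, 0, 0], "claw": 1}
    - {"angular": [0, 0, 0], "translation": [-1.5, 0, 0], "claw": 1}
    - {"angular": [0, 0, 0], "translation": [0, 0, 0], "claw": 1}

```text
t: 4.75
tool_pos: [653.3, 8.1, 42.5]
tool_rot: [0.128, 0.992, -0.0, -0.002]
wrist_force: [-5.4, 1.3, 3.9]
gripper_width: 0.6
```

Emit:
drive_tool:
  commands:
    - {"angular": [0, 0, 0], "translation": [-1.5, 0, 0], "claw": 1}
    - {"angular": [0, 0, 0], "translation": [-1, 0, 0], "claw": 1}
    - {"angular": [0, 0, 0], "translation": [0, 0, 0], "claw": 1}

```text
t: 5.05
tool_pos: [655.7, 7.5, 42.5]
tool_rot: [0.128, 0.992, -0.0, -0.002]
wrist_force: [-5.4, 1.3, 3.7]
gripper_width: 0.2
```

Emit:
drive_tool:
  commands:
    - {"angular": [0, 0, 0], "translation": [-1, 0, 0], "claw": 1}
    - {"angular": [0, 0, 0], "translation": [0, 0, 0], "claw": 1}

```text
t: 5.25
tool_pos: [656.6, 7.3, 42.5]
tool_rot: [0.128, 0.992, -0.0, -0.002]
wrist_force: [-6.3, 0.7, 4.3]
gripper_width: 0.6
```

Emit:
drive_tool:
  commands:
    - {"angular": [0, 0, 0], "translation": [-0.7, 0, 0], "claw": 1}
    - {"angular": [0, 0, 0], "translation": [0, 0, 0], "claw": 1}

```text
t: 5.45
tool_pos: [657.2, 7.1, 42.5]
tool_rot: [0.128, 0.992, -0.0, -0.002]
wrist_force: [-6.3, 1.7, 4.4]
gripper_width: 0.3
```

Emit:
drive_tool:
  commands:
    - {"angular": [0, 0, 0], "translation": [-0.7, 0, 0], "claw": 1}
    - {"angular": [0, 0, 0], "translation": [0, 0, 0], "claw": 1}

```text
t: 5.65
tool_pos: [657.6, 7.0, 42.5]
tool_rot: [0.128, 0.992, -0.0, -0.002]
wrist_force: [-6.8, 1.1, 4.7]
gripper_width: 0.5
```

Emit:
drive_tool:
  commands:
    - {"angular": [0, 0, 0], "translation": [-0.4, 0, 0], "claw": 1}
    - {"angular": [0, 0, 0], "translation": [0, 0, 0], "claw": 1}

```text
t: 5.85
tool_pos: [657.7, 7.0, 42.5]
tool_rot: [0.128, 0.992, -0.0, -0.002]
wrist_force: [-7.8, 1.2, 5.3]
gripper_width: 0.8
```

Emit:
drive_tool:
  commands:
    - {"angular": [0, 0, 0], "translation": [-0.7, 0, 0], "claw": 1}
    - {"angular": [0, 0, 0], "translation": [0, 0, 0], "claw": 1}

```text
t: 6.05
tool_pos: [658.0, 6.9, 42.5]
tool_rot: [0.128, 0.992, -0.0, -0.003]
wrist_force: [-9.8, 3.3, 7.2]
gripper_width: 0.8
```

Emit:
drive_tool:
  commands:
    - {"angular": [0, 0, 0], "translation": [-0.5, 0, 0], "claw": 1}
    - {"angular": [0, 0, 0], "translation": [0, 0, 0], "claw": 1}

```text
t: 6.25
tool_pos: [658.1, 6.9, 42.5]
tool_rot: [0.128, 0.992, -0.0, -0.003]
wrist_force: [-9.6, 2.6, 8.4]
gripper_width: 0.4
```

Emit:
drive_tool:
  commands:
    - {"angular": [0, 0, 0], "translation": [20, 0, 0], "claw": 1}
    - {"angular": [0, 0, 0], "translation": [40, 0, 0], "claw": 1}
    - {"angular": [0, 0, 0], "translation": [45, 0, 0], "claw": 1}
    - {"angular": [0, 0, 0], "translation": [35, 0, 0], "claw": 1}
    - {"angular": [0, 0, 0], "translation": [0, 0, -40], "claw": 0.5}

```text
t: 6.75
tool_pos: [518.7, 42.7, 79.6]
tool_rot: [0.127, 0.992, -0.001, -0.005]
wrist_force: [1.4, -0.3, 0.1]
gripper_width: 4.9
```

```bash
python3 -c "
from h import *
go([487,-221,200],175.2)"
```

```text
t 6.75 pos [518.7  42.7  79.6] txdeg 165.37 w 4.9 F [ 1.4 -0.3  0.1]
 rotvec [-0.003  -0.0106 -0.1715] | trans in current axes [ -34.6 -263.6 -119.8] | trans in target axes [   9.6 -265.4 -120.4]
```

Emit:
drive_tool:
  commands:
    - {"angular": [0, 0.0, -0.085], "translation": [0, 0, -45], "claw": -0.2}
    - {"angular": [0, 0, -0.086], "translation": [0, 0, -45], "claw": -0.2}
    - {"angular": [0, 0, 0], "translation": [0, -40, -20], "claw": -0.2}
    - {"angular": [0, 0, 0], "translation": [0, -45, -10], "claw": -0.2}
    - {"angular": [0, 0, 0], "translation": [0, -45, 0], "claw": -0.2}

```text
t: 7.25
tool_pos: [515.6, -89.1, 204.8]
tool_rot: [0.043, 0.999, -0.0, 0.002]
wrist_force: [1.7, 0.1, 0.2]
gripper_width: 44.0
```

Emit:
drive_tool:
  commands:
    - {"angular": [0, 0.0, 0], "translation": [0, -45, 0], "claw": -0.2}
    - {"angular": [0, 0, 0], "translation": [0, -45, 0], "claw": -0.2}
    - {"angular": [0, 0, 0], "translation": [0, -45, 0], "claw": -0.2}
    - {"angular": [0, 0, 0], "translation": [0, 0, 0], "claw": -0.2}
    - {"angular": [0, 0, 0], "translation": [0, 0, 0], "claw": -0.2}

```text
t: 7.75
tool_pos: [502.5, -223.3, 202.6]
tool_rot: [0.045, 0.999, -0.0, 0.0]
wrist_force: [0.2, 0.8, 0.2]
gripper_width: 55.8
```

```bash
python3 -c "
from h import *
go([487,-221,200],175.2)
snap('wrist','w3'); snap('scene','sc3')"
```

```text
t 7.75 pos [ 502.5 -223.3  202.6] txdeg 174.84 w 55.8 F [0.2 0.8 0.2]
 rotvec [-0.0001  0.0003 -0.0062] | trans in current axes [15.7  0.9  2.6] | trans in target axes [15.7  1.   2.6]
```

View pics/w3.png

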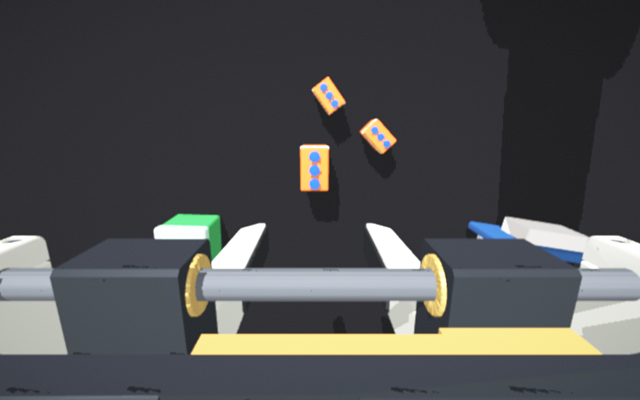

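View pics/sc3.png

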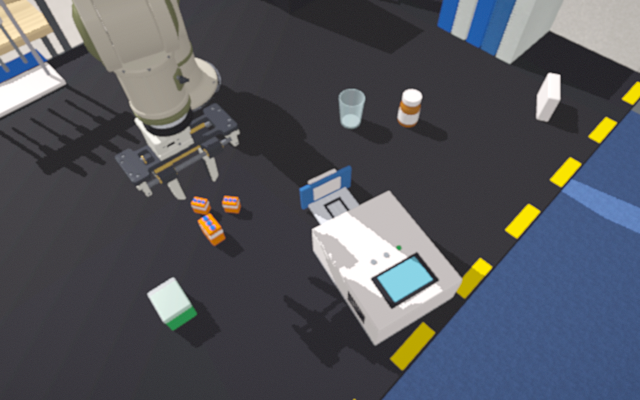

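```bash
python3 - <<'E'
from h import *
c=load('w3')
h=cv2.cvtColor(c['color'],cv2.COLOR_RGB2HSV)
mb=((h[...,0]>100)&(h[...,0]<135)&(h[...,1]>120)&(h[...,2]>90)).astype(np.uint8)
mb[200:]=0;mb[:,410:]=0
n,l,st,ce=cv2.connectedComponentsWithStats(mb)
for i in range(1,n):
  if st[i][4]>10: print(st[i][4],ce[i].round(1),onz(c,*ce[i],57).round(1),onz(c,*ce[i],38).round(1))
a=c['color'][70:210,290:410,::-1]
cv2.imwrite('pics/z5.png',cv2.resize(a,None,fx=4,fy=4,interpolation=cv2.INTER_CUBIC))
E
```

```text
28 [323.3  87.3] [ 404.4 -207.1   57. ] [ 402.4 -206.5   38. ]
26 [328.8  95.4] [ 412.4 -202.3   57. ] [ 410.9 -201.4   38. ]
25 [334.2 103.2] [ 420.2 -197.6   57. ] [ 419.2 -196.4   38. ]
23 [374.2 130. ] [ 449.6 -159.3   57. ] [ 450.4 -155.8   38. ]
26 [380.2 136.7] [ 456.8 -153.5   57. ] [ 458.1 -149.6   38. ]
27 [386.3 143.6] [ 464.3 -147.6   57. ] [ 466.  -143.3   38. ]
70 [314.1 156.4] [ 470.7 -222.2   57. ] [ 472.7 -222.5   38. ]
70 [314.2 169.9] [ 484.7 -223.4   57. ] [ 487.6 -223.8   38. ]
72 [314.2 183.6] [ 499.2 -224.8   57. ] [ 503.  -225.2   38. ]
```

View pics/z5.png

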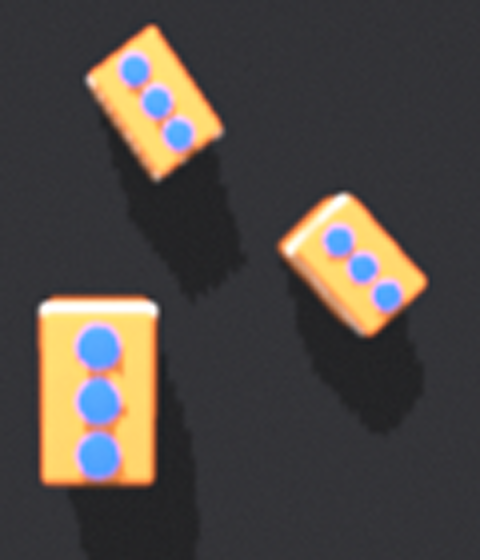

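```bash
python3 -c "
from h import *
go([485,-223.3,17],174.8)"
```

```text
t 7.85 pos [ 503.  -221.1  202.6] txdeg 175.08 w 56.1 F [ 1.3 -0.2 -0.4]
 rotvec [0.0006 0.0001 0.0048] | trans in current axes [ 17.8  -3.9 185.6] | trans in target axes [ 17.7  -3.9 185.6]
```

Emit:
drive_tool:
  commands:
    - {"angular": [0, 0.0, 0.0], "translation": [8, -1, 25], "claw": -0.2}
    - {"angular": [0, 0, 0.0], "translation": [8, -1, 25], "claw": -0.2}
    - {"angular": [0, 0, 0], "translation": [0, 0, 20], "claw": -0.2}
    - {"angular": [0, 0, 0], "translation": [0, 0, 0], "claw": -0.2}
    - {"angular": [0, 0, 0], "translation": [0, 0, 0], "claw": -0.2}

```text
t: 8.35
tool_pos: [487.3, -221.5, 132.9]
tool_rot: [0.042, 0.999, 0.0, -0.0]
wrist_force: [0.0, -0.1, 0.7]
gripper_width: 56.0
```

Emit:
drive_tool:
  commands:
    - {"angular": [0, 0.0, 0.0], "translation": [0, 0, 0], "claw": -0.2}

```text
t: 8.45
tool_pos: [487.6, -222.3, 133.7]
tool_rot: [0.043, 0.999, -0.0, 0.001]
wrist_force: [-0.1, 0.6, 0.3]
gripper_width: 55.9
```

```bash
python3 - <<'E'
from h import *
go([485,-223.3,17],174.8)
c=snap('wrist','w4')
go([485,-223.3,17],174.8)
h=cv2.cvtColor(c['color'],cv2.COLOR_RGB2HSV)
mb=((h[...,0]>100)&(h[...,0]<135)&(h[...,1]>120)&(h[...,2]>90)).astype(np.uint8)
n,l,st,ce=cv2.connectedComponentsWithStats(mb)
for i in range(1,n):
  if st[i][4]>40: print(st[i][4],ce[i].round(1),onz(c,*ce[i],57).round(1),onz(c,*ce[i],60).round(1))
E
```

```text
t 8.45 pos [ 487.6 -222.3  133.7] txdeg 175.08 w 55.9 F [-0.1  0.6  0.3]
 rotvec [-0.0002  0.0016  0.0048] | trans in current axes [  2.7  -1.2 116.7] | trans in target axes [  2.5  -1.2 116.7]
t 8.50 pos [ 487.6 -222.5  133.7] txdeg 175.06 w 56.1 F [ 0.3  0.4 -0.1]
 rotvec [-0.0004  0.0019  0.0045] | trans in current axes [  2.7  -0.9 116.7] | trans in target axes [  2.5  -1.  116.7]
48 [325.9  96.5] [ 403.4 -207.3   57. ] [ 403.6 -207.4   60. ]
49 [332.8 106.6] [ 411.3 -202.6   57. ] [ 411.4 -202.7   60. ]
50 [339.8 116.7] [ 419.3 -197.7   57. ] [ 419.3 -197.9   60. ]
45 [389.  149.7] [ 448.1 -160.2   57. ] [ 447.8 -160.9   60. ]
46 [396.4 158. ] [ 455.3 -154.5   57. ] [ 454.9 -155.2   60. ]
48 [404.  166.6] [ 462.8 -148.5   57. ] [ 462.2 -149.3   60. ]
121 [314.3 183.4] [ 470.4 -222.1   57. ] [ 469.7 -222.    60. ]
123 [314.2 200. ] [ 484.4 -223.4   57. ] [ 483.7 -223.3   60. ]
116 [314.3 216.7] [ 498.9 -224.6   57. ] [ 498.  -224.5   60. ]
```

View pics/w4.png

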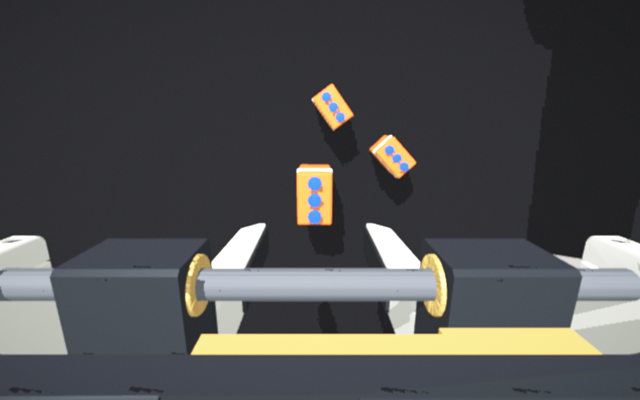

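Emit:
drive_tool:
  commands:
    - {"angular": [0, 0.0, 0.004], "translation": [3, -1, 28], "claw": -0.2}
    - {"angular": [0, 0, 0.0], "translation": [0, 0, 30], "claw": -0.2}
    - {"angular": [0, 0, 0], "translation": [0, 0, 28], "claw": -0.2}
    - {"angular": [0, 0, 0], "translation": [0, 0, 20], "claw": -0.2}
    - {"angular": [0, 0, 0], "translation": [0, 0, 10], "claw": -0.2}
  force: 15

```text
t: 9.0
tool_pos: [483.7, -223.4, 15.9]
tool_rot: [0.045, 0.999, 0.0, -0.0]
wrist_force: [-0.2, 0.2, 0.2]
gripper_width: 55.7
```

Emit:
drive_tool:
  commands:
    - {"angular": [0, 0.0, 0.0], "translation": [0, 0, 0], "claw": -0.2}
    - {"angular": [0, 0, 0], "translation": [0, 0, 0], "claw": -0.2}

```text
t: 9.2
tool_pos: [484.1, -223.7, 17.5]
tool_rot: [0.046, 0.999, -0.0, 0.0]
wrist_force: [-0.9, -0.4, 0.1]
gripper_width: 55.8
```

Emit:
drive_tool:
  commands:
    - {"angular": [0, 0.0, 0.0], "translation": [0, 0, 0], "claw": 0.1}
    - {"angular": [0, 0, 0], "translation": [0, 0, 0], "claw": 0.3}
    - {"angular": [0, 0, 0], "translation": [0, 0, 0], "claw": 0.6}
    - {"angular": [0, 0, 0], "translation": [0, 0, 0], "claw": 0.6}
    - {"angular": [0, 0, 0], "translation": [0, 0, 0], "claw": 1}

```text
t: 9.7
tool_pos: [483.8, -223.7, 17.1]
tool_rot: [0.046, 0.999, -0.0, 0.0]
wrist_force: [0.0, 0.8, 6.7]
gripper_width: 29.8
```

Emit:
drive_tool:
  commands:
    - {"angular": [0, 0.0, 0.0], "translation": [0, 0, 0], "claw": 1}
    - {"angular": [0, 0, 0], "translation": [0, 0, 0], "claw": 1}
    - {"angular": [0, 0, 0], "translation": [0, 0, 0], "claw": 1}

```text
t: 10.0
tool_pos: [483.8, -223.7, 17.1]
tool_rot: [0.046, 0.999, -0.0, 0.0]
wrist_force: [0.1, 0.7, 7.2]
gripper_width: 29.7
```

Emit:
drive_tool:
  commands:
    - {"angular": [0, 0.0, 0.0], "translation": [0, 0, -10], "claw": 1}
    - {"angular": [0, 0, 0], "translation": [0, 0, -30], "claw": 1}
    - {"angular": [0, 0, 0], "translation": [0, 0, -45], "claw": 1}
    - {"angular": [0, 0, 0], "translation": [0, 0, -45], "claw": 1}
    - {"angular": [0, 0, 0], "translation": [0, 0, -45], "claw": 1}

```text
t: 10.5
tool_pos: [482.9, -223.3, 193.9]
tool_rot: [0.046, 0.999, 0.0, -0.0]
wrist_force: [0.6, 0.2, -1.6]
gripper_width: 30.2
```

```bash
python3 -c "
from h import *
go([704.6,-4.7,200],165.2)"
```

```text
t 10.50 pos [ 482.9 -223.3  193.9] txdeg 174.78 w 30.2 F [ 0.6  0.2 -1.6]
 rotvec [ 1.000e-04 -3.000e-04  1.671e-01] | trans in current axes [-200.8  237.9   -6.1] | trans in target axes [-158.5  268.    -6.1]
```

Emit:
drive_tool:
  commands:
    - {"angular": [0, 0.0, 0.0835], "translation": [0, 0, 0], "claw": 1}
    - {"angular": [0, 0, 0.0835], "translation": [0, 0, 0], "claw": 1}
    - {"angular": [0, 0, 0], "translation": [-20, 33.5, -1], "claw": 1}
    - {"angular": [0, 0, 0], "translation": [-20, 33.5, -1], "claw": 1}
    - {"angular": [0, 0, 0], "translation": [-20, 33.5, -1], "claw": 1}

```text
t: 11.0
tool_pos: [567.7, -140.9, 195.4]
tool_rot: [0.129, 0.992, -0.0, 0.0]
wrist_force: [0.3, 0.4, -0.2]
gripper_width: 30.1
```

Emit:
drive_tool:
  commands:
    - {"angular": [0, 0, 0], "translation": [-20, 33.5, -1], "claw": 1}
    - {"angular": [0, 0, 0], "translation": [-20, 33.5, -1], "claw": 1}
    - {"angular": [0, 0, 0], "translation": [-20, 33.5, -1], "claw": 1}
    - {"angular": [0, 0, 0], "translation": [-20, 33.5, 0], "claw": 1}
    - {"angular": [0, 0, 0], "translation": [-18, 33.5, 0], "claw": 1}

```text
t: 11.5
tool_pos: [705.4, -3.6, 198.1]
tool_rot: [0.129, 0.992, -0.0, -0.0]
wrist_force: [1.1, -0.1, -0.3]
gripper_width: 29.7
```

Emit:
drive_tool:
  commands:
    - {"angular": [0, 0, 0], "translation": [0, 0, 0], "claw": 1}
    - {"angular": [0, 0, 0], "translation": [0, 0, 0], "claw": 1}
    - {"angular": [0, 0, 0], "translation": [0, 0, 0], "claw": 1}
    - {"angular": [0, 0, 0], "translation": [0, 0, 0], "claw": 1}

```text
t: 11.9
tool_pos: [704.0, -6.4, 198.0]
tool_rot: [0.13, 0.992, -0.0, -0.0]
wrist_force: [0.6, -0.1, -1.7]
gripper_width: 29.6
```

```bash
python3 -c "
from h import *
go([704.6,-4.7,200],165.2)
snap('wrist','w5')
go([704.6,-4.7,200],165.2)
"
```

```text
t 11.90 pos [704.   -6.4 198. ] txdeg 165.10 w 29.6 F [ 0.6 -0.1 -1.7]
 rotvec [-0.0007 -0.0002 -0.0017] | trans in current axes [-0.2  1.8 -2. ] | trans in target axes [-0.2  1.8 -2. ]
t 11.95 pos [704.1  -6.3 198. ] txdeg 165.10 w 29.9 F [ 0.9 -0.3 -1.3]
 rotvec [-0.0005  0.     -0.0017] | trans in current axes [-0.1  1.7 -2. ] | trans in target axes [-0.1  1.7 -2. ]
```

View pics/w5.png

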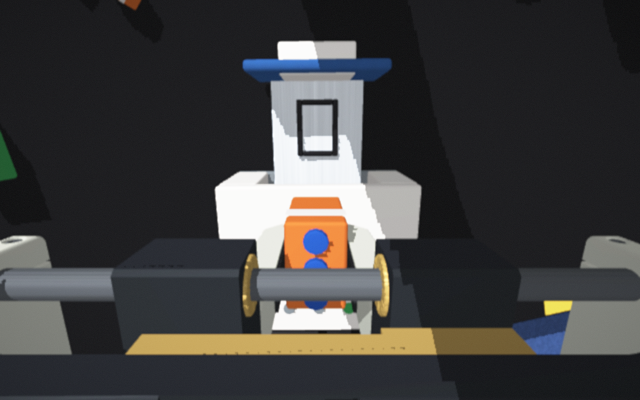

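```bash
python3 - <<'E'
from h import *
c=load('w5')
a=c['color'][:,:,::-1]
z=cv2.resize(a[90:165,265:370],None,fx=5.5,fy=5.5,interpolation=cv2.INTER_CUBIC)
cv2.imwrite('pics/z6.png',z)
z=cv2.resize(a[190:320,270:365],None,fx=4.5,fy=4.5,interpolation=cv2.INTER_CUBIC)
cv2.imwrite('pics/z7.png',z)
g=cv2.cvtColor(c['color'],cv2.COLOR_RGB2GRAY)
m=(g<60).astype(np.uint8)[85:170,285:350]
n,l,st,ce=cv2.connectedComponentsWithStats(m); print(st,ce)
E
```

```text
[[   0    0   65   85 4862]
 [  12   15   40   56  663]] [[32.01563143 42.23097491]
 [31.88536953 40.30618401]]
```

View pics/z6.png

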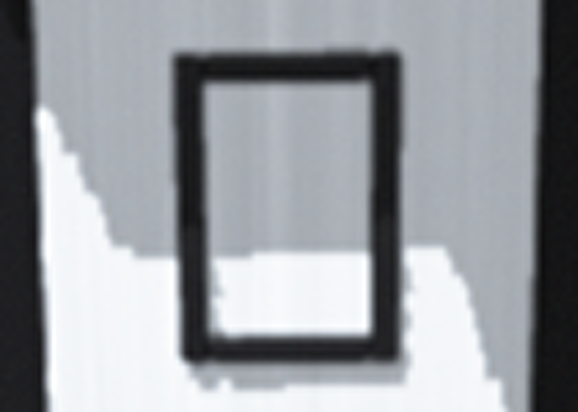

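View pics/z7.png

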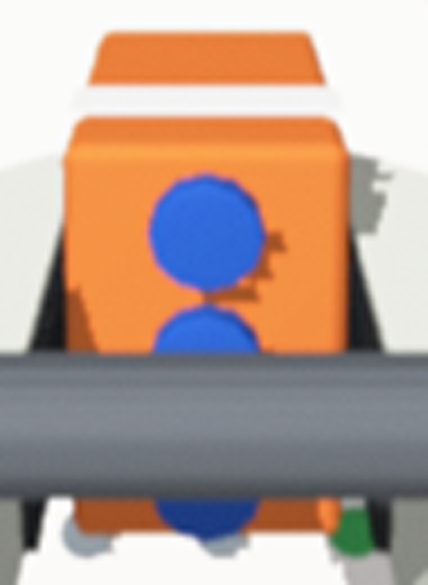

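```bash
python3 - <<'E'
from h import *
c=load('w5')
q=lambda x,y:(265+(x+.5)/5.5-.5,90+(y+.5)/5.5-.5)
s=readout.read_state(); T=c['M']@np.linalg.inv(np.array(c['tool_from_camera']))
ti=lambda p:(np.linalg.inv(T)@np.append(p,1))[:3]
P=[onz(c,*q(*p),27) for p in((177,55),(400,52),(399,360),(184,361))]
for p in P: print(p.round(1),ti(p).round(1))
I=[onz(c,*q(*p),27) for p in((205,80),(372,80),(372,337),(209,337))]
for n,P in(('out',P),('in',I)):
    print(n,np.mean(P,0).round(2),ti(np.mean(P,0)).round(2),'dx',[np.hypot(*(P[i]-P[j])[:2]).round(1) for i,j in((0,3),(1,2),(0,1),(3,2))])
    d=(P[3]+P[2]-P[0]-P[1]); print('yaw',np.degrees(np.arctan2(d[1],d[0])).round(2))
r=lambda x,y:(270+(x+.5)/4.5-.5,190+(y+.5)/4.5-.5)
zt=T[2,3]+56-17.1
for n,p,dz in(('cap1',(207,233),2),('L',(66,155),0),('R',(348,155),0),('cap1z1',(207,233),1),('bot L',(76,520),0),('bot R',(340,520),0),('cap3',(207,505),2)): print(n,ti(onz(c,*r(*p),zt+dz)).round(2))
E
```

```text
[612.2  -3.1  27. ] [ 89.5 -20.3 171. ]
[622.8  38.8  27. ] [ 90.1  23.  171. ]
[680.5  24.3  27. ] [ 30.5  23.8 171. ]
[669.5 -17.9  27. ] [ 30.3 -19.8 171. ]
out [646.26  10.55  27.  ] [ 60.1    1.7  170.98] dx [np.float64(59.2), np.float64(59.6), np.float64(43.3), np.float64(43.6)]
yaw -14.26
in [646.33  10.43  27.  ] [ 60.     1.6  170.98] dx [np.float64(49.7), np.float64(49.7), np.float64(32.5), np.float64(32.9)]
yaw -14.38
cap1 [ 14.72  -0.09 -40.9 ]
L [ 22.15 -14.05 -38.89]
R [ 22.15  13.86 -38.91]
cap1z1 [ 14.31  -0.09 -39.9 ]
bot L [-18.74 -14.02 -38.89]
bot R [-18.72  14.03 -38.91]
cap3 [-15.62  -0.1  -40.9 ]
```

```bash
python3 -c "
from h import *
go([646,10.6,65],165.3)"
```

```text
t 11.95 pos [704.1  -6.3 198. ] txdeg 165.10 w 29.9 F [ 0.9 -0.3 -1.3]
 rotvec [-0.0005  0.     -0.0034] | trans in current axes [ 60.5   1.5 133. ] | trans in target axes [ 60.5   1.6 133. ]
```

Emit:
drive_tool:
  commands:
    - {"angular": [0, 0.0, -0.003], "translation": [30, 0.8, 0], "claw": 1}
    - {"angular": [0, 0, 0], "translation": [30.5, 0.8, 0], "claw": 1}
    - {"angular": [0, 0, 0], "translation": [0, 0, 30], "claw": 1}
    - {"angular": [0, 0, 0], "translation": [0, 0, 40], "claw": 1}
    - {"angular": [0, 0, 0], "translation": [0, 0, 30], "claw": 1}

```text
t: 12.45
tool_pos: [646.0, 11.3, 96.8]
tool_rot: [0.128, 0.992, -0.0, 0.0]
wrist_force: [0.7, 0.3, -1.9]
gripper_width: 29.9
```

Emit:
drive_tool:
  commands:
    - {"angular": [0, 0.0, 0], "translation": [0, 0, 20], "claw": 1}
    - {"angular": [0, 0, 0], "translation": [0, 0, 13], "claw": 1}
    - {"angular": [0, 0, 0], "translation": [0, 0, 0], "claw": 1}
    - {"angular": [0, 0, 0], "translation": [0, 0, 0], "claw": 1}
    - {"angular": [0, 0, 0], "translation": [0, 0, 0], "claw": 1}

```text
t: 12.95
tool_pos: [647.4, 12.0, 66.0]
tool_rot: [0.127, 0.992, 0.0, 0.001]
wrist_force: [-0.3, -0.3, -0.8]
gripper_width: 30.0
```

```bash
python3 -c "
from h import *
go([646,10.6,37],165.3)
snap('wrist','w6');snap('side','s6')
go([646,10.6,37],165.3)"
```

```text
t 12.95 pos [647.4  12.   66. ] txdeg 165.36 w 30.0 F [-0.3 -0.3 -0.8]
 rotvec [0.0006 0.0019 0.0011] | trans in current axes [ 1.1 -1.7 29. ] | trans in target axes [ 1.  -1.7 29. ]
t 13.05 pos [647.3  12.1  65.9] txdeg 165.37 w 29.4 F [-0.6  0.1 -1.1]
 rotvec [0.0006 0.0019 0.0013] | trans in current axes [ 1.  -1.8 28.9] | trans in target axes [ 0.9 -1.8 28.9]
```

View pics/w6.png

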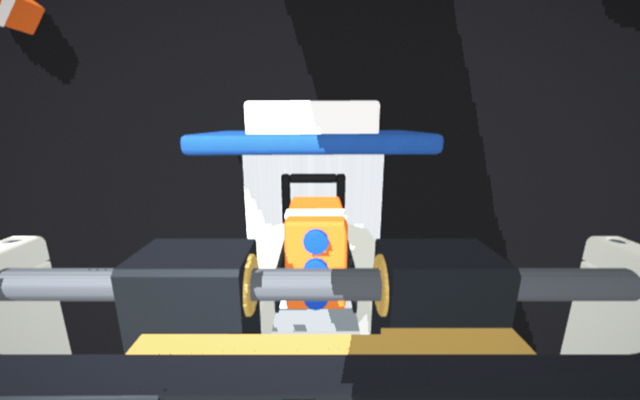

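Emit:
drive_tool:
  commands:
    - {"angular": [0, 0.0, 0], "translation": [1, -1.8, 0], "claw": 1}
    - {"angular": [0, 0, 0], "translation": [0, 0, 7], "claw": 1}
    - {"angular": [0, 0, 0], "translation": [0, 0, 6], "claw": 1}
    - {"angular": [0, 0, 0], "translation": [0, 0, 0], "claw": 1}
    - {"angular": [0, 0, 0], "translation": [0, 0, 0], "claw": 1}

```text
t: 13.55
tool_pos: [645.0, 10.7, 51.1]
tool_rot: [0.127, 0.992, -0.0, -0.0]
wrist_force: [0.8, 0.4, -0.7]
gripper_width: 29.9
```

```bash
python3 - <<'E'
from h import *
go([646,10.6,37],165.3)
c=snap('wrist','w7')
go([646,10.6,37],165.3)
a=c['color'][:,:,::-1]
cv2.imwrite('pics/z8.png',cv2.resize(a[120:270,230:400],None,fx=4,fy=4,interpolation=cv2.INTER_CUBIC))
E
```

```text
t 13.55 pos [645.   10.7  51.1] txdeg 165.38 w 29.9 F [ 0.8  0.4 -0.7]
 rotvec [-0.0003 -0.0008  0.0015] | trans in current axes [-1.   0.2 14.1] | trans in target axes [-1.   0.2 14.1]
t 13.60 pos [645.2  10.7  51.4] txdeg 165.38 w 30.2 F [-0.2 -0.1 -0.3]
 rotvec [-0.0001 -0.0003  0.0014] | trans in current axes [-0.8  0.1 14.4] | trans in target axes [-0.8  0.1 14.4]
```

View pics/z8.png

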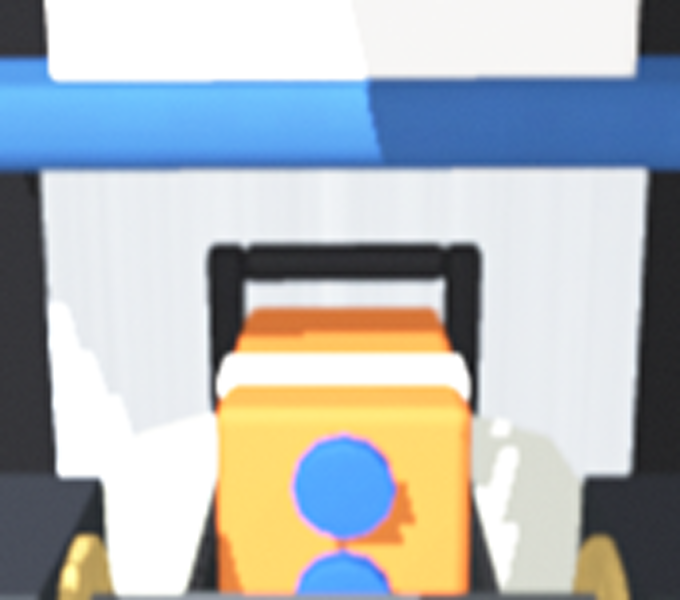

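```bash
python3 - <<'E'
from h import *
c=load('w7'); T=c['M']@np.linalg.inv(np.array(c['tool_from_camera']))
q=lambda x,y:(230+(x+.5)/4-.5,120+(y+.5)/4-.5)
ti=lambda p:(np.linalg.inv(T)@np.append(p,1))[:3].round(2)
print('base',ti(onz(c,*q(250,311),34.2)),ti(onz(c,*q(438,311),34.2)))
print('rimin',ti(onz(c,*q(246,279),27)),ti(onz(c,*q(443,279),27)))
print('rimout',ti(onz(c,*q(210,247),27)),ti(onz(c,*q(480,247),27)))
E
```

```text
base [ 20.41 -14.84  16.97] [20.41 14.62 16.96]
rimin [ 23.95 -15.97  24.17] [23.94 15.91 24.16]
rimout [ 29.22 -21.65  24.17] [29.21 21.75 24.16]
```

Emit:
drive_tool:
  commands:
    - {"angular": [0, 0.0, 0], "translation": [0, 0, 3], "claw": 1}
    - {"angular": [0, 0, 0], "translation": [0, 0, 2], "claw": 1}
    - {"angular": [0, 0, 0], "translation": [0, 0, 2], "claw": 1}
    - {"angular": [0, 0, 0], "translation": [0, 0, 1], "claw": 1}

```text
t: 14.0
tool_pos: [645.2, 10.6, 43.4]
tool_rot: [0.127, 0.992, -0.0, -0.0]
wrist_force: [-0.4, 0.0, -0.8]
gripper_width: 29.9
```

Emit:
drive_tool:
  commands:
    - {"angular": [0, 0, 0], "translation": [0, 0, 1.5], "claw": 1}
    - {"angular": [0, 0, 0], "translation": [0, 0, 0], "claw": 1}

```text
t: 14.2
tool_pos: [645.1, 10.6, 41.9]
tool_rot: [0.127, 0.992, -0.0, -0.0]
wrist_force: [0.1, -0.9, -0.9]
gripper_width: 29.8
```

Emit:
drive_tool:
  commands:
    - {"angular": [0, 0, 0], "translation": [0, 0, 1.5], "claw": 1}
    - {"angular": [0, 0, 0], "translation": [0, 0, 1.5], "claw": 1}
    - {"angular": [0, 0, 0], "translation": [0, 0, 0], "claw": 1}

```text
t: 14.5
tool_pos: [645.1, 10.7, 38.9]
tool_rot: [0.127, 0.992, -0.0, -0.0]
wrist_force: [-0.4, -0.7, -0.8]
gripper_width: 30.0
```

Emit:
drive_tool:
  commands:
    - {"angular": [0, 0, 0], "translation": [0, 0, 1], "claw": 1}
    - {"angular": [0, 0, 0], "translation": [0, 0, 0], "claw": 1}

```text
t: 14.7
tool_pos: [645.2, 10.6, 38.1]
tool_rot: [0.127, 0.992, -0.0, -0.0]
wrist_force: [-0.0, -0.4, -0.5]
gripper_width: 29.9
```

Emit:
drive_tool:
  commands:
    - {"angular": [0, 0, 0], "translation": [0, 0, 0.8], "claw": 1}
    - {"angular": [0, 0, 0], "translation": [0, 0, 0], "claw": 1}

```text
t: 14.9
tool_pos: [645.2, 10.6, 37.3]
tool_rot: [0.127, 0.992, -0.0, -0.0]
wrist_force: [-0.3, -0.2, -1.0]
gripper_width: 29.9
```

Emit:
drive_tool:
  commands:
    - {"angular": [0, 0, 0], "translation": [0, 0, 0.6], "claw": 1}
    - {"angular": [0, 0, 0], "translation": [0, 0, 0], "claw": 1}

```text
t: 15.1
tool_pos: [645.3, 10.7, 37.1]
tool_rot: [0.127, 0.992, 0.0, 0.0]
wrist_force: [-1.7, 1.2, 3.6]
gripper_width: 29.8
```

Emit:
drive_tool:
  commands:
    - {"angular": [0, 0, 0], "translation": [0, 0, 0], "claw": 0.2}
    - {"angular": [0, 0, 0], "translation": [0, 0, 0], "claw": 0}
    - {"angular": [0, 0, 0], "translation": [0, 0, 0], "claw": -0.2}
    - {"angular": [0, 0, 0], "translation": [0, 0, 0], "claw": -0.2}
    - {"angular": [0, 0, 0], "translation": [0, 0, 0], "claw": -0.2}

```text
t: 15.6
tool_pos: [645.2, 10.6, 36.7]
tool_rot: [0.127, 0.992, -0.0, -0.0]
wrist_force: [-0.1, 0.8, -0.1]
gripper_width: 55.5
```

Emit:
drive_tool:
  commands:
    - {"angular": [0, 0, 0], "translation": [0, 0, -15], "claw": -0.2}
    - {"angular": [0, 0, 0], "translation": [0, 0, -35], "claw": -0.2}
    - {"angular": [0, 0, 0], "translation": [0, 0, -45], "claw": -0.2}
    - {"angular": [0, 0, 0], "translation": [0, 0, -40], "claw": -0.2}
    - {"angular": [0, 0, 0], "translation": [-20, 0, -20], "claw": -0.2}

```text
t: 16.1
tool_pos: [664.3, 6.3, 197.0]
tool_rot: [0.127, 0.992, 0.001, 0.002]
wrist_force: [0.5, -0.1, 0.2]
gripper_width: 55.8
```

Emit:
drive_tool:
  commands:
    - {"angular": [0, 0, 0], "translation": [-15, 0, 0], "claw": -0.2}
    - {"angular": [0, 0, 0], "translation": [0, 0, 0], "claw": -0.2}
    - {"angular": [0, 0, 0], "translation": [0, 0, 0], "claw": -0.2}

```text
t: 16.4
tool_pos: [678.3, 1.8, 191.9]
tool_rot: [0.127, 0.992, -0.0, -0.0]
wrist_force: [-0.2, 0.1, 0.8]
gripper_width: 55.5
```

```bash
python3 - <<'E'
from h import *
c=snap('wrist','w8')
go([565,31.9,45],165.3)
E
```

```text
t 16.45 pos [678.    2.  191.6] txdeg 165.38 w 55.7 F [-0.2  0.7 -0.8]
 rotvec [-0.0002 -0.0013  0.0015] | trans in current axes [116.7   0.5 146.7] | trans in target axes [116.9   0.3 146.6]
```

View pics/w8.png

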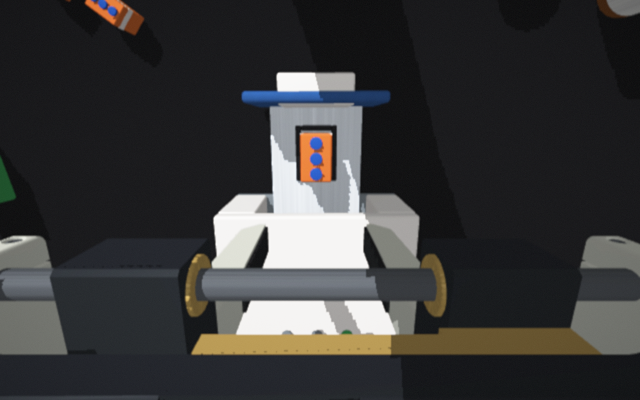

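```bash
python3 - <<'E'
from h import *
go([532,40.2,45],165.2)
E
```

```text
t 16.45 pos [678.    2.  191.6] txdeg 165.38 w 55.7 F [-0.2  0.7 -0.8]
 rotvec [-0.0002 -0.0013  0.0032] | trans in current axes [150.7   0.2 146.8] | trans in target axes [150.9  -0.4 146.6]
```

Emit:
drive_tool:
  commands:
    - {"angular": [0, 0, 0.003], "translation": [36, 0, 0], "claw": 1}
    - {"angular": [0, 0, 0], "translation": [45, 0, 0], "claw": 1}
    - {"angular": [0, 0, 0], "translation": [45, 0, 0], "claw": 1}
    - {"angular": [0, 0, 0], "translation": [25, 0, 17], "claw": 1}
    - {"angular": [0, 0, 0], "translation": [0, 0, 45], "claw": 1}
  force: 20

```text
t: 16.95
tool_pos: [530.7, 41.6, 132.2]
tool_rot: [0.128, 0.992, 0.001, 0.002]
wrist_force: [2.0, -0.3, 0.1]
gripper_width: 20.3
```

Emit:
drive_tool:
  commands:
    - {"angular": [0, 0, 0], "translation": [0, 0, 45], "claw": 1}
    - {"angular": [0, 0, 0], "translation": [0, 0, 40], "claw": 1}
    - {"angular": [0, 0, 0], "translation": [0, 0, 0], "claw": 1}
    - {"angular": [0, 0, 0], "translation": [0, 0, 0], "claw": 1}
    - {"angular": [0, 0, 0], "translation": [0, 0, 0], "claw": 1}

```text
t: 17.45
tool_pos: [533.7, 40.3, 46.5]
tool_rot: [0.129, 0.992, 0.0, 0.001]
wrist_force: [0.5, 0.6, 0.3]
gripper_width: 0.4
```

Emit:
drive_tool:
  commands:
    - {"angular": [0, 0, 0], "translation": [-5, 0, 0], "claw": 1}
    - {"angular": [0, 0, 0], "translation": [-6, 0, 0], "claw": 1}
    - {"angular": [0, 0, 0], "translation": [-6, 0, 0], "claw": 1}
    - {"angular": [0, 0, 0], "translation": [-3, 0, 0], "claw": 1}

```text
t: 17.85
tool_pos: [553.7, 34.9, 45.4]
tool_rot: [0.129, 0.992, 0.0, 0.001]
wrist_force: [-0.5, -0.6, -0.6]
gripper_width: 0.4
```

Emit:
drive_tool:
  commands:
    - {"angular": [0, 0, 0], "translation": [-2, 0, 0], "claw": 1}
    - {"angular": [0, 0, 0], "translation": [-2, 0, 0], "claw": 1}
    - {"angular": [0, 0, 0], "translation": [-2, 0, 0], "claw": 1}
    - {"angular": [0, 0, 0], "translation": [-2, 0, 0], "claw": 1}
    - {"angular": [0, 0, 0], "translation": [-2, 0, 0], "claw": 1}

```text
t: 18.35
tool_pos: [562.1, 32.6, 44.7]
tool_rot: [0.129, 0.992, -0.0, -0.0]
wrist_force: [-0.8, 0.7, 0.1]
gripper_width: 0.7
```

Emit:
drive_tool:
  commands:
    - {"angular": [0, 0, 0], "translation": [-2, 0, 0], "claw": 1}
    - {"angular": [0, 0, 0], "translation": [-2, 0, 0], "claw": 1}
    - {"angular": [0, 0, 0], "translation": [-2, 0, 0], "claw": 1}

```text
t: 18.65
tool_pos: [567.4, 31.2, 44.7]
tool_rot: [0.129, 0.992, -0.0, -0.001]
wrist_force: [-3.0, 0.4, 1.8]
gripper_width: 0.3
```

Contact; pushing at a gentle 40 mm/s.

Emit:
drive_tool:
  commands:
    - {"angular": [0, 0, 0], "translation": [-3, 0, 0], "claw": 1}
    - {"angular": [0, 0, 0], "translation": [-4, 0, 0], "claw": 1}
    - {"angular": [0, 0, 0], "translation": [-4, 0, 0], "claw": 1}
    - {"angular": [0, 0, 0], "translation": [-4, 0, 0], "claw": 1}
    - {"angular": [0, 0, 0], "translation": [-4, 0, 0], "claw": 1}

```text
t: 19.15
tool_pos: [586.4, 26.3, 44.7]
tool_rot: [0.129, 0.992, 0.0, -0.0]
wrist_force: [-3.3, 2.4, 1.0]
gripper_width: 0.4
```

Emit:
drive_tool:
  commands:
    - {"angular": [0, 0, 0], "translation": [-4, 0, 0], "claw": 1}
    - {"angular": [0, 0, 0], "translation": [-4, 0, 0], "claw": 1}
    - {"angular": [0, 0, 0], "translation": [-4, 0, 0], "claw": 1}
    - {"angular": [0, 0, 0], "translation": [-4, 0, 0], "claw": 1}
    - {"angular": [0, 0, 0], "translation": [-4, 0, 0], "claw": 1}

```text
t: 19.65
tool_pos: [605.7, 21.3, 44.7]
tool_rot: [0.129, 0.992, 0.0, -0.0]
wrist_force: [-3.0, 4.0, 1.0]
gripper_width: 0.4
```

Emit:
drive_tool:
  commands:
    - {"angular": [0, 0, 0], "translation": [-4, 0, 0], "claw": 1}
    - {"angular": [0, 0, 0], "translation": [-4, 0, 0], "claw": 1}
    - {"angular": [0, 0, 0], "translation": [-4, 0, 0], "claw": 1}
    - {"angular": [0, 0, 0], "translation": [-4, 0, 0], "claw": 1}
    - {"angular": [0, 0, 0], "translation": [-4, 0, 0], "claw": 1}

```text
t: 20.15
tool_pos: [624.8, 16.4, 44.7]
tool_rot: [0.129, 0.992, 0.0, -0.0]
wrist_force: [-4.3, 4.5, 1.6]
gripper_width: 0.1
```

Emit:
drive_tool:
  commands:
    - {"angular": [0, 0, 0], "translation": [-4, 0.1, 0], "claw": 1}
    - {"angular": [0, 0, 0], "translation": [-4, 0.1, 0], "claw": 1}
    - {"angular": [0, 0, 0], "translation": [-4, 0.1, 0], "claw": 1}
    - {"angular": [0, 0, 0], "translation": [-3, 0.1, 0], "claw": 1}
    - {"angular": [0, 0, 0], "translation": [-2, 0, 0], "claw": 1}

```text
t: 20.65
tool_pos: [640.9, 12.3, 44.7]
tool_rot: [0.129, 0.992, 0.0, -0.001]
wrist_force: [-6.8, 3.8, 3.3]
gripper_width: 0.4
```

Emit:
drive_tool:
  commands:
    - {"angular": [0, 0, 0], "translation": [-3, 0, 0], "claw": 1}
    - {"angular": [0, 0, 0], "translation": [-2, 0, 0], "claw": 1}
    - {"angular": [0, 0, 0], "translation": [-2, 0, 0], "claw": 1}
    - {"angular": [0, 0, 0], "translation": [-2, 0, 0], "claw": 1}
    - {"angular": [0, 0, 0], "translation": [0, 0, 0], "claw": 1}

```text
t: 21.15
tool_pos: [649.6, 10.1, 44.7]
tool_rot: [0.129, 0.992, 0.0, -0.001]
wrist_force: [-5.2, 2.5, 3.5]
gripper_width: 0.2
```

Near latched; slow down.

Emit:
drive_tool:
  commands:
    - {"angular": [0, 0, 0], "translation": [-1.5, 0, 0], "claw": 1}
    - {"angular": [0, 0, 0], "translation": [-1.5, 0, 0], "claw": 1}
    - {"angular": [0, 0, 0], "translation": [-1.5, 0, 0], "claw": 1}
    - {"angular": [0, 0, 0], "translation": [-1, 0, 0], "claw": 1}
    - {"angular": [0, 0, 0], "translation": [0, 0, 0], "claw": 1}

```text
t: 21.65
tool_pos: [655.0, 8.7, 44.7]
tool_rot: [0.129, 0.992, 0.0, -0.001]
wrist_force: [-5.7, 3.0, 2.0]
gripper_width: 0.6
```

Emit:
drive_tool:
  commands:
    - {"angular": [0, 0, 0], "translation": [-1, 0, 0], "claw": 1}
    - {"angular": [0, 0, 0], "translation": [-1, 0, 0], "claw": 1}
    - {"angular": [0, 0, 0], "translation": [0, 0, 0], "claw": 1}

```text
t: 21.95
tool_pos: [657.0, 8.1, 44.7]
tool_rot: [0.129, 0.992, 0.0, -0.001]
wrist_force: [-4.7, 3.2, 2.6]
gripper_width: 0.4
```

Emit:
drive_tool:
  commands:
    - {"angular": [0, 0, 0], "translation": [-0.7, 0, 0], "claw": 1}
    - {"angular": [0, 0, 0], "translation": [0, 0, 0], "claw": 1}

```text
t: 22.15
tool_pos: [657.6, 8.0, 44.7]
tool_rot: [0.129, 0.992, 0.0, -0.001]
wrist_force: [-5.1, 3.5, 3.2]
gripper_width: 0.5
```

Emit:
drive_tool:
  commands:
    - {"angular": [0, 0, 0], "translation": [-0.7, 0, 0], "claw": 1}
    - {"angular": [0, 0, 0], "translation": [0, 0, 0], "claw": 1}

```text
t: 22.35
tool_pos: [658.0, 7.9, 44.7]
tool_rot: [0.129, 0.992, 0.0, -0.001]
wrist_force: [-6.1, 4.3, 2.8]
gripper_width: 0.1
```

Emit:
drive_tool:
  commands:
    - {"angular": [0, 0, 0], "translation": [-0.6, 0, 0], "claw": 1}
    - {"angular": [0, 0, 0], "translation": [0, 0, 0], "claw": 1}

```text
t: 22.55
tool_pos: [658.1, 7.9, 44.7]
tool_rot: [0.128, 0.992, 0.0, -0.001]
wrist_force: [-7.2, 3.5, 4.3]
gripper_width: 0.5
```

Emit:
drive_tool:
  commands:
    - {"angular": [0, 0, 0], "translation": [-0.7, 0, 0], "claw": 1}
    - {"angular": [0, 0, 0], "translation": [0, 0, 0], "claw": 1}

```text
t: 22.75
tool_pos: [658.3, 7.8, 44.7]
tool_rot: [0.128, 0.992, 0.0, -0.002]
wrist_force: [-9.0, 4.2, 5.8]
gripper_width: 0.7
```

Emit:
drive_tool:
  commands:
    - {"angular": [0, 0, 0], "translation": [-0.5, 0, 0], "claw": 1}
    - {"angular": [0, 0, 0], "translation": [0, 0, 0], "claw": 1}

```text
t: 22.95
tool_pos: [658.5, 7.8, 44.7]
tool_rot: [0.128, 0.992, 0.0, -0.002]
wrist_force: [-10.2, 4.4, 6.0]
gripper_width: 0.6
```

Emit:
drive_tool:
  commands:
    - {"angular": [0, 0, 0], "translation": [-0.4, 0, 0], "claw": 1}
    - {"angular": [0, 0, 0], "translation": [0, 0, 0], "claw": 1}

```text
t: 23.15
tool_pos: [658.6, 7.7, 44.7]
tool_rot: [0.128, 0.992, -0.0, -0.002]
wrist_force: [-10.8, 4.9, 8.4]
gripper_width: 0.6
```

Emit:
drive_tool:
  commands:
    - {"angular": [0, 0, 0], "translation": [3, 0, 0], "claw": 1}
    - {"angular": [0, 0, 0], "translation": [4, 0, 0], "claw": 1}
    - {"angular": [0, 0, 0], "translation": [5, 0, 0], "claw": 1}
    - {"angular": [0, 0, 0], "translation": [15, 0, 0], "claw": 1}
    - {"angular": [0, 0, 0], "translation": [40, 0, 0], "claw": 1}

```text
t: 23.65
tool_pos: [599.7, 22.6, 45.0]
tool_rot: [0.13, 0.992, 0.0, 0.003]
wrist_force: [-1.8, 0.9, -0.7]
gripper_width: 0.5
```

Emit:
drive_tool:
  commands:
    - {"angular": [0, 0, 0], "translation": [45, 0, 0], "claw": 1}
    - {"angular": [0, 0, 0], "translation": [35, 0, 0], "claw": 1}
    - {"angular": [0, 0, 0], "translation": [0, 0, -45], "claw": 1}
    - {"angular": [0, 0, 0], "translation": [0, 0, -45], "claw": 1}
    - {"angular": [0, 0, 0], "translation": [0, 0, -45], "claw": 1}

```text
t: 24.15
tool_pos: [519.6, 43.8, 181.6]
tool_rot: [0.129, 0.992, -0.0, 0.001]
wrist_force: [1.2, -0.3, -0.2]
gripper_width: 0.5
```

Emit:
drive_tool:
  commands:
    - {"angular": [0, 0, 0], "translation": [0, 0, 0], "claw": 1}
    - {"angular": [0, 0, 0], "translation": [0, 0, 0], "claw": 1}
    - {"angular": [0, 0, 0], "translation": [0, 0, 0], "claw": 1}
    - {"angular": [0, 0, 0], "translation": [0, 0, 0], "claw": 1}
    - {"angular": [0, 0, 0], "translation": [0, 0, 0], "claw": 1}

```text
t: 24.65
tool_pos: [518.3, 44.2, 178.6]
tool_rot: [0.129, 0.992, -0.0, -0.001]
wrist_force: [-0.2, -0.2, -0.2]
gripper_width: 0.5
```

```bash
python3 - <<'E'
from h import *
a=snap('side','s9')['color'];b=snap('scene','sc9')['color']
print(readout.read_state()['t'])
z=np.hstack([cv2.resize(a[100:230,250:450],(400,260),interpolation=cv2.INTER_CUBIC),cv2.resize(b[160:290,290:490],(400,260),interpolation=cv2.INTER_CUBIC)])
cv2.imwrite('pics/z9.png',np.vstack([z,np.hstack([cv2.resize(a,(400,250)),cv2.resize(b,(400,250))])])[:,:,::-1])
E
```

```text
24.75
```

View pics/z9.png

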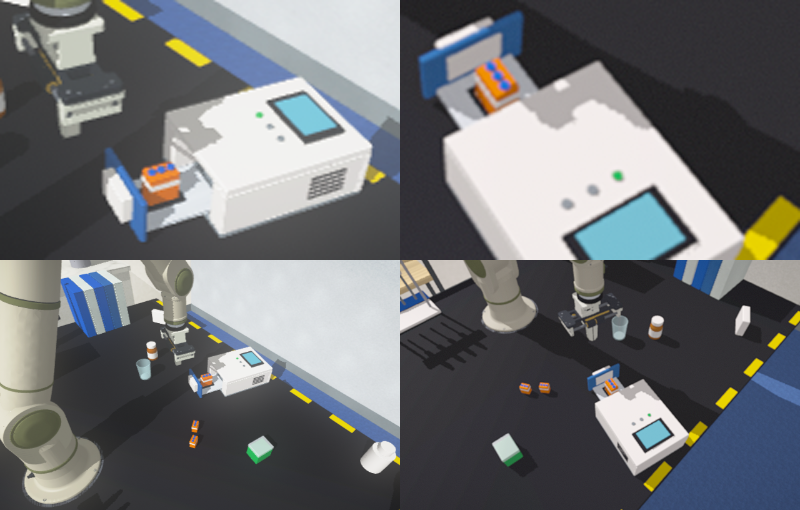

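Emit:
drive_tool:
  commands:
    - {"angular": [0, 0, 0], "translation": [-35, 0, -15], "claw": 1}
    - {"angular": [0, 0, 0], "translation": [-45, 0, 0], "claw": 1}
    - {"angular": [0, 0, 0], "translation": [-45, 0, 0], "claw": 1}
    - {"angular": [0, 0, 0], "translation": [-40, 0, 0], "claw": 1}
    - {"angular": [0, 0, 0], "translation": [0, 0, 0], "claw": 1}

```text
t: 25.25
tool_pos: [682.5, 0.2, 193.5]
tool_rot: [0.13, 0.992, -0.0, 0.001]
wrist_force: [-0.5, 0.3, 0.6]
gripper_width: 0.3
```

Emit:
drive_tool:
  commands:
    - {"angular": [0, 0, 0], "translation": [0, 0, 0], "claw": 1}
    - {"angular": [0, 0, 0], "translation": [0, 0, 0], "claw": 1}
    - {"angular": [0, 0, 0], "translation": [0, 0, 0], "claw": 1}

```text
t: 25.55
tool_pos: [677.2, 2.9, 194.8]
tool_rot: [0.128, 0.992, 0.0, -0.0]
wrist_force: [0.3, 0.3, -0.4]
gripper_width: 0.8
```

```bash
python3 - <<'E'
from h import *
go([532,40.2,45],165.2)
c=snap('wrist','w10')
a=c['color'][:,:,::-1]; b=load('w8')['color'][:,:,::-1]
cv2.imwrite('pics/z10.png',np.vstack([cv2.resize(x[65:195,220:420],None,fx=2.2,fy=2.2,interpolation=cv2.INTER_CUBIC) for x in(b,a)]))
for n in('w8','w10'):
    c=load(n);h=cv2.cvtColor(c['color'],cv2.COLOR_RGB2HSV)
    mb=((h[...,0]>100)&(h[...,0]<135)&(h[...,1]>120)&(h[...,2]>60)).astype(np.uint8); mb[:105]=0;mb[200:]=0;mb[:,:290]=0;mb[:,345:]=0
    k,l,st,ce=cv2.connectedComponentsWithStats(mb)
    for i in range(1,k):
        if st[i][4]>30: print(n,st[i][4],ce[i].round(1),onz(c,*ce[i],78).round(1))
E
```

```text
t 25.55 pos [677.2   2.9 194.8] txdeg 165.25 w 0.8 F [ 0.3  0.3 -0.4]
 rotvec [-0.     -0.0008  0.0009] | trans in current axes [149.8  -0.9 149.9] | trans in target axes [150.   -1.  149.8]
w8 101 [315.7 143. ] [632.2  13.8  78. ]
w8 99 [315.7 158.7] [646.2  10.1  78. ]
w8 96 [315.7 173.8] [659.9   6.5  78. ]
w10 87 [314.9 144.3] [632.2  13.8  78. ]
w10 84 [314.7 159.4] [645.8  10.1  78. ]
w10 82 [314.9 174.5] [659.7   6.7  78. ]
```

View pics/z10.png

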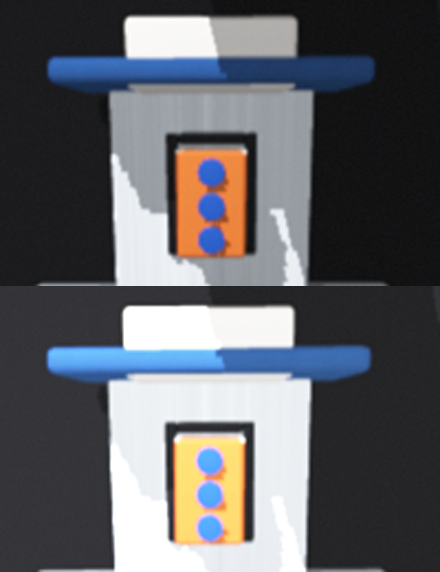

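The cassette is still seated as before (caps at the same place, drawer fully out). The latch did not catch, so I'll press again a little deeper and back off step by step.

Emit:
drive_tool:
  commands:
    - {"angular": [0, 0, 0], "translation": [36, 0, 0], "claw": 1}
    - {"angular": [0, 0, 0], "translation": [45, 0, 0], "claw": 1}
    - {"angular": [0, 0, 0], "translation": [45, -0.5, 0], "claw": 1}
    - {"angular": [0, 0, 0], "translation": [24, -0.5, 17], "claw": 1}
    - {"angular": [0, 0, 0], "translation": [0, 0, 45], "claw": 1}

```text
t: 26.1
tool_pos: [531.6, 41.0, 136.0]
tool_rot: [0.128, 0.992, 0.001, 0.003]
wrist_force: [1.2, 0.8, -0.6]
gripper_width: 0.3
```

Emit:
drive_tool:
  commands:
    - {"angular": [0, 0, 0], "translation": [0, 0, 45], "claw": 1}
    - {"angular": [0, 0, 0], "translation": [0, 0, 40], "claw": 1}
    - {"angular": [0, 0, 0], "translation": [0, 0, 0], "claw": 1}
    - {"angular": [0, 0, 0], "translation": [-6, 0, 0], "claw": 1}
    - {"angular": [0, 0, 0], "translation": [-6, 0, 0], "claw": 1}

```text
t: 26.6
tool_pos: [546.1, 36.6, 49.8]
tool_rot: [0.129, 0.992, 0.0, 0.001]
wrist_force: [0.4, 0.3, -0.8]
gripper_width: 0.7
```

Emit:
drive_tool:
  commands:
    - {"angular": [0, 0, 0], "translation": [-6, 0, 0], "claw": 1}
    - {"angular": [0, 0, 0], "translation": [-4, 0, 0], "claw": 1}
    - {"angular": [0, 0, 0], "translation": [-3, 0, 0], "claw": 1}
    - {"angular": [0, 0, 0], "translation": [-2, 0, 0], "claw": 1}
    - {"angular": [0, 0, 0], "translation": [-2, 0, 0], "claw": 1}

```text
t: 27.1
tool_pos: [561.2, 32.2, 47.9]
tool_rot: [0.129, 0.992, 0.0, 0.0]
wrist_force: [0.2, -0.1, 0.2]
gripper_width: 0.6
```

Emit:
drive_tool:
  commands:
    - {"angular": [0, 0, 0], "translation": [-2, 0, 0], "claw": 1}
    - {"angular": [0, 0, 0], "translation": [-2, 0, 0], "claw": 1}
    - {"angular": [0, 0, 0], "translation": [-2, 0, 0], "claw": 1}

```text
t: 27.4
tool_pos: [566.2, 30.8, 47.6]
tool_rot: [0.129, 0.992, -0.0, -0.001]
wrist_force: [-2.0, 0.8, 1.2]
gripper_width: 0.5
```

Emit:
drive_tool:
  commands:
    - {"angular": [0, 0, 0], "translation": [-3, 0, 0], "claw": 1}
    - {"angular": [0, 0, 0], "translation": [-4, 0, 0], "claw": 1}
    - {"angular": [0, 0, 0], "translation": [-4, 0.05, 0], "claw": 1}
    - {"angular": [0, 0, 0], "translation": [-4, 0.05, 0], "claw": 1}
    - {"angular": [0, 0, 0], "translation": [-4, 0.05, 0], "claw": 1}

```text
t: 27.9
tool_pos: [585.3, 25.9, 47.6]
tool_rot: [0.129, 0.992, -0.0, -0.0]
wrist_force: [-3.7, 1.2, 0.4]
gripper_width: 0.4
```

Emit:
drive_tool:
  commands:
    - {"angular": [0, 0, 0], "translation": [-4, 0.05, 0], "claw": 1}
    - {"angular": [0, 0, 0], "translation": [-4, 0.05, 0], "claw": 1}
    - {"angular": [0, 0, 0], "translation": [-4, 0.05, 0], "claw": 1}
    - {"angular": [0, 0, 0], "translation": [-4, 0.05, 0], "claw": 1}
    - {"angular": [0, 0, 0], "translation": [-4, 0.05, 0], "claw": 1}

```text
t: 28.4
tool_pos: [604.7, 21.0, 47.7]
tool_rot: [0.129, 0.992, -0.0, -0.0]
wrist_force: [-4.8, 1.0, 0.3]
gripper_width: 0.3
```

Emit:
drive_tool:
  commands:
    - {"angular": [0, 0, 0], "translation": [-4, 0.05, 0], "claw": 1}
    - {"angular": [0, 0, 0], "translation": [-4, 0.05, 0], "claw": 1}
    - {"angular": [0, 0, 0], "translation": [-4, 0.05, 0], "claw": 1}
    - {"angular": [0, 0, 0], "translation": [-4, 0.05, 0], "claw": 1}
    - {"angular": [0, 0, 0], "translation": [-4, 0.05, 0], "claw": 1}

```text
t: 28.9
tool_pos: [623.9, 16.0, 47.6]
tool_rot: [0.129, 0.992, -0.0, -0.0]
wrist_force: [-5.8, 1.5, 0.1]
gripper_width: 0.4
```

Emit:
drive_tool:
  commands:
    - {"angular": [0, 0, 0], "translation": [-4, 0.05, 0], "claw": 1}
    - {"angular": [0, 0, 0], "translation": [-4, 0.05, 0], "claw": 1}
    - {"angular": [0, 0, 0], "translation": [-4, 0, 0], "claw": 1}
    - {"angular": [0, 0, 0], "translation": [-3, 0, 0], "claw": 1}
    - {"angular": [0, 0, 0], "translation": [-2, 0, 0], "claw": 1}

```text
t: 29.4
tool_pos: [640.0, 11.9, 47.6]
tool_rot: [0.129, 0.992, -0.0, -0.001]
wrist_force: [-5.5, 3.0, 2.1]
gripper_width: 0.6
```

Emit:
drive_tool:
  commands:
    - {"angular": [0, 0, 0], "translation": [-3, 0, 0], "claw": 1}
    - {"angular": [0, 0, 0], "translation": [-3, 0, 0], "claw": 1}
    - {"angular": [0, 0, 0], "translation": [-2, 0, 0], "claw": 1}
    - {"angular": [0, 0, 0], "translation": [-2, 0, 0], "claw": 1}
    - {"angular": [0, 0, 0], "translation": [-2, 0, 0], "claw": 1}

```text
t: 29.9
tool_pos: [650.8, 9.1, 47.6]
tool_rot: [0.129, 0.992, -0.0, -0.001]
wrist_force: [-9.4, 2.4, 5.2]
gripper_width: 0.6
```

Emit:
drive_tool:
  commands:
    - {"angular": [0, 0, 0], "translation": [-2, 0, 0], "claw": 1}
    - {"angular": [0, 0, 0], "translation": [-2, 0, 0], "claw": 1}
    - {"angular": [0, 0, 0], "translation": [-1, 0, 0], "claw": 1}
    - {"angular": [0, 0, 0], "translation": [0, 0, 0], "claw": 1}

```text
t: 30.3
tool_pos: [655.5, 7.9, 47.7]
tool_rot: [0.129, 0.992, -0.0, -0.002]
wrist_force: [-9.8, 1.7, 4.7]
gripper_width: 0.3
```

Emit:
drive_tool:
  commands:
    - {"angular": [0, 0, 0], "translation": [-1, 0, -0.3], "claw": 1}
    - {"angular": [0, 0, 0], "translation": [-1, 0, -0.3], "claw": 1}
    - {"angular": [0, 0, 0], "translation": [0, 0, 0], "claw": 1}

```text
t: 30.6
tool_pos: [657.7, 7.3, 47.7]
tool_rot: [0.129, 0.992, -0.0, -0.001]
wrist_force: [-7.3, 2.1, -1.9]
gripper_width: 0.1
```

Emit:
drive_tool:
  commands:
    - {"angular": [0, 0, 0], "translation": [-0.7, 0, 0], "claw": 1}
    - {"angular": [0, 0, 0], "translation": [0, 0, 0], "claw": 1}

```text
t: 30.8
tool_pos: [658.0, 7.3, 47.7]
tool_rot: [0.129, 0.992, -0.0, -0.002]
wrist_force: [-8.5, 2.5, -1.2]
gripper_width: 0.5
```

Emit:
drive_tool:
  commands:
    - {"angular": [0, 0, 0], "translation": [-0.7, 0, 0], "claw": 1}
    - {"angular": [0, 0, 0], "translation": [0, 0, 0], "claw": 1}

```text
t: 31.0
tool_pos: [658.2, 7.2, 47.7]
tool_rot: [0.128, 0.992, -0.0, -0.002]
wrist_force: [-9.8, 2.6, 0.7]
gripper_width: 0.3
```

Emit:
drive_tool:
  commands:
    - {"angular": [0, 0, 0], "translation": [-0.7, 0, 0], "claw": 1}
    - {"angular": [0, 0, 0], "translation": [0, 0, 0], "claw": 1}

```text
t: 31.2
tool_pos: [658.4, 7.1, 47.7]
tool_rot: [0.128, 0.992, -0.0, -0.003]
wrist_force: [-10.3, 2.3, 1.8]
gripper_width: 0.4
```

Emit:
drive_tool:
  commands:
    - {"angular": [0, 0, 0], "translation": [-0.7, 0, 0], "claw": 1}
    - {"angular": [0, 0, 0], "translation": [0, 0, 0], "claw": 1}

```text
t: 31.4
tool_pos: [658.6, 7.1, 47.7]
tool_rot: [0.128, 0.992, -0.0, -0.003]
wrist_force: [-12.0, 3.9, 3.0]
gripper_width: 0.4
```

Emit:
drive_tool:
  commands:
    - {"angular": [0, 0, 0], "translation": [-0.7, 0, 0], "claw": 1}
    - {"angular": [0, 0, 0], "translation": [0, 0, 0], "claw": 1}

```text
t: 31.6
tool_pos: [658.8, 7.1, 47.7]
tool_rot: [0.128, 0.992, -0.0, -0.003]
wrist_force: [-14.4, 2.6, 3.9]
gripper_width: 0.9
```

Emit:
drive_tool:
  commands:
    - {"angular": [0, 0, 0], "translation": [-0.5, 0, 0], "claw": 1}
    - {"angular": [0, 0, 0], "translation": [0, 0, 0], "claw": 1}

```text
t: 31.8
tool_pos: [659.0, 7.0, 47.7]
tool_rot: [0.128, 0.992, -0.0, -0.004]
wrist_force: [-13.7, 5.3, 6.1]
gripper_width: 0.3
```

Emit:
drive_tool:
  commands:
    - {"angular": [0, 0, 0], "translation": [2, 0, 0], "claw": 1}
    - {"angular": [0, 0, 0], "translation": [2, 0, 0], "claw": 1}
    - {"angular": [0, 0, 0], "translation": [2, 0, 0], "claw": 1}
    - {"angular": [0, 0, 0], "translation": [2, 0, 0], "claw": 1}

```text
t: 32.2
tool_pos: [654.5, 8.2, 47.9]
tool_rot: [0.129, 0.992, -0.0, -0.001]
wrist_force: [-4.3, 1.2, -4.4]
gripper_width: 0.4
```

Emit:
drive_tool:
  commands:
    - {"angular": [0, 0, 0], "translation": [2, 0, 0], "claw": 1}
    - {"angular": [0, 0, 0], "translation": [2, 0, 0], "claw": 1}
    - {"angular": [0, 0, 0], "translation": [2, 0, 0], "claw": 1}
    - {"angular": [0, 0, 0], "translation": [0, 0, 0], "claw": 1}
    - {"angular": [0, 0, 0], "translation": [0, 0, 0], "claw": 1}

```text
t: 32.7
tool_pos: [649.9, 9.7, 48.7]
tool_rot: [0.129, 0.992, 0.0, 0.001]
wrist_force: [-3.3, -0.2, -1.0]
gripper_width: 0.4
```

Emit:
drive_tool:
  commands:
    - {"angular": [0, 0, 0], "translation": [1.5, 0, 0], "claw": 1}
    - {"angular": [0, 0, 0], "translation": [0, 0, 0], "claw": 1}
    - {"angular": [0, 0, 0], "translation": [0, 0, 0], "claw": 1}

```text
t: 33.0
tool_pos: [648.7, 10.1, 48.8]
tool_rot: [0.129, 0.992, 0.0, 0.001]
wrist_force: [-0.6, -1.3, 0.0]
gripper_width: 0.4
```

Emit:
drive_tool:
  commands:
    - {"angular": [0, 0, 0], "translation": [1.5, 0, 0], "claw": 1}
    - {"angular": [0, 0, 0], "translation": [0, 0, 0], "claw": 1}
    - {"angular": [0, 0, 0], "translation": [0, 0, 0], "claw": 1}

```text
t: 33.3
tool_pos: [646.4, 10.5, 48.4]
tool_rot: [0.129, 0.992, 0.0, 0.0]
wrist_force: [1.1, -0.7, -0.6]
gripper_width: 0.5
```

Force has dropped to zero at the latched position: it caught. Backing off.

Emit:
drive_tool:
  commands:
    - {"angular": [0, 0, 0], "translation": [10, 0, 0], "claw": 1}
    - {"angular": [0, 0, 0], "translation": [30, 0, 0], "claw": 1}
    - {"angular": [0, 0, 0], "translation": [40, 0, 0], "claw": 1}
    - {"angular": [0, 0, 0], "translation": [40, 0, 0], "claw": 1}
    - {"angular": [0, 0, 0], "translation": [15, 0, -10], "claw": 1}

```text
t: 33.8
tool_pos: [510.3, 45.6, 57.7]
tool_rot: [0.128, 0.992, -0.001, -0.003]
wrist_force: [0.5, 0.2, 0.4]
gripper_width: 0.5
```

Emit:
drive_tool:
  commands:
    - {"angular": [0, 0, 0], "translation": [0, 0, -40], "claw": 1}
    - {"angular": [0, 0, 0], "translation": [0, 0, -45], "claw": 1}
    - {"angular": [0, 0, 0], "translation": [0, 0, -45], "claw": 1}
    - {"angular": [0, 0, 0], "translation": [0, 0, 0], "claw": 1}
    - {"angular": [0, 0, 0], "translation": [0, 0, 0], "claw": 1}

```text
t: 34.3
tool_pos: [516.2, 45.1, 189.8]
tool_rot: [0.129, 0.992, 0.0, 0.002]
wrist_force: [0.3, 0.4, -0.3]
gripper_width: 0.5
```

Emit:
drive_tool:
  commands:
    - {"angular": [0, 0, 0], "translation": [-35, 0, 0], "claw": 1}
    - {"angular": [0, 0, 0], "translation": [-45, 0, 0], "claw": 1}
    - {"angular": [0, 0, 0], "translation": [-45, 0, 0], "claw": 1}
    - {"angular": [0, 0, 0], "translation": [-40, 0, 0], "claw": 1}
    - {"angular": [0, 0, 0], "translation": [0, 0, 0], "claw": 1}

```text
t: 34.8
tool_pos: [678.8, 0.7, 185.8]
tool_rot: [0.13, 0.992, -0.001, 0.0]
wrist_force: [0.5, -0.8, 0.0]
gripper_width: 0.4
```

Emit:
drive_tool:
  commands:
    - {"angular": [0, 0, 0], "translation": [0, 0, 0], "claw": 1}
    - {"angular": [0, 0, 0], "translation": [0, 0, 0], "claw": 1}
    - {"angular": [0, 0, 0], "translation": [0, 0, 0], "claw": 1}

```text
t: 35.1
tool_pos: [674.1, 3.4, 188.0]
tool_rot: [0.128, 0.992, -0.0, -0.001]
wrist_force: [-0.4, 0.3, 0.5]
gripper_width: 0.3
```

```bash
python3 - <<'E'
from h import *
print(readout.read_state()['t'])
w=snap('wrist','w11')['color']
a=snap('side','s11')['color'];b=snap('scene','sc11')['color']
z=np.hstack([cv2.resize(a[100:230,250:450],(400,260),interpolation=cv2.INTER_CUBIC),cv2.resize(w[100:230,220:420],(400,260),interpolation=cv2.INTER_CUBIC)])
cv2.imwrite('pics/z11.png',np.vstack([z,np.hstack([cv2.resize(a,(400,250)),cv2.resize(b,(400,250))])])[:,:,::-1])
E
```

```text
35.1
```

View pics/z11.png

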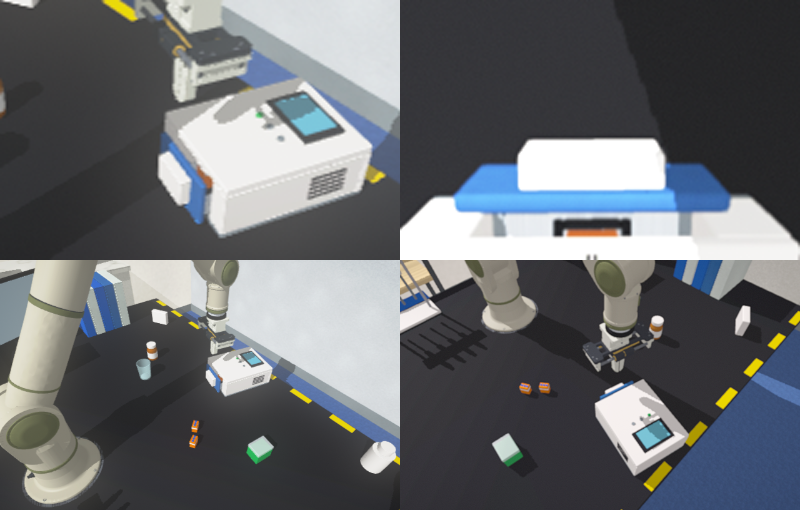

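```bash
python3 -c "
from h import *
print(ctrl.job_done())"
```

```text
the job is handed in; nothing more can be done
None
```

I handed the job in at about 35 s. The drawer is latched shut with the cassette inside, and the arm is clear of everything. No verdict was reported.

- **Release:** I pressed the pad to about 10 N along the drawer and the latch let go. The drawer sprang out.
- **Cassette:** I gripped the largest of the three cassettes across its width and lowered it into the pocket. It touched the floor at the expected height, and I let go.
- **First closing push failed:** I pressed to about 11.7 N, but the drawer sprang out again when I backed off. A wrist picture showed the cassette still seated: its caps were within about 0.5 mm of their earlier positions.
- **Second closing push held:** I pressed to about 14.5 N along the drawer, about 16 N in total. The contact force then fell to zero at the latched position as I backed off.
- **Last checks:** About 2 s after I let go, pictures showed the drawer still shut. The part of the cassette still visible inside the black rim looked upright and centred. The jar, beaker and tip box looked unmoved by eye; I did not measure them. No wrist-force reading at the end of a move passed 20 N on the drawer, but those readings would miss brief peaks within a move.

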